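Recharge the dosing feeder and clip its pot lever

ROBOT

A 6-joint arm with a two-finger parallel gripper is mounted at the origin on the work surface. World frame = base frame: x ahead of the robot, y to its left, z up, the work surface at z = 0. Lengths are in m, angles in rad, forces in N, time in s.
With the tool pointing down it reaches from about 0.375 to 0.925 m from the base axis. Payload 5.7 kg.
Tool frame: the origin (TCP) lies on the centre line of the jaws, within the pads' length; the fingertips stand 14 mm ahead of it and the grasp point (between the pads) lies 5 mm behind it; z points along the fingers, y is the line along which they close (so a half turn about z gives the same grasp; the last joint's range is limited). The gripper opens to 88 mm and grips with 3 to 60 N. Pads are 20 mm wide; open, the fingers measure 115 mm over their backs; the gripper's body (75 mm by 178 mm) begins 61 mm behind the grasp point.
Start: joints at [-1.326, 0.359, 1.51, -0, 1.272, -0.115], TCP at [0.211, -0.562, 0.237] pointing down, gripper open.
Joint ranges: [-2.97, 2.97], [-1.01, 2.36], [0.21, 2.38], [-0.96, 4.11], [0.2, 2.71], [-2.98, 2.98]. Speed limits (rad/s): [2.39, 2.39, 3.14, 3.14, 3.14, 3.14].

INTERFACE

Orientations are given as a 3x3 rotation matrix whose columns are the frame's x, y, z axes.
In Python, from workcell import r gives the robot as it stands.
- The arm moves only by the shell command python3 -m creep 'ROWS' [FORCE]. ROWS is JSON, a list of rows, each an object with "translation": the shift along the world's x, y, z scaled (see below), a list of three; "rot": the turn, a rotation vector about the world's x, y, z scaled (see below), a list of three; "fingers": the closure, from 0 (fully open) to 1 (shut). In form: [{"translation": [dx, dy, dz], "rot": [rx, ry, rz], "fingers": fingers}, ...]. A call has 1 to 10 rows; each row shifts and turns the commanded pose from where the row before left it; what a row does not reach is not made up. The controller multiplies each number of a shift by 0.02 m and each number of a turn by 4 degrees. A row lasts 1/12 s, in which the tool goes at most 41.7 mm and 7.16 degrees, less where a joint would pass 70% of its speed; a pose out of reach is approached as far as the arm can. A call with a number of a shift or a turn outside -1 to 1 is refused whole. A call with a gripper value outside its range is refused whole. The fingers move at their own pace and stop on an object; FORCE is the grip in N (left out, the last holds). Time passes only in rows, so rows that do not move let the fingers close. It gives the time, the measured TCP pose, the force, the opening and the grip force at its end, in the units of the state.
- r.get_state(): the state, without advancing time (a new reading comes with each control period).
- r.snapshot(name): name is "scene" or "side" or "wrist"; returns the picture (480x640x3 uint8, blue, green, red); there is no depth.
- r.camera_model(name): a dict with "fx", "fy", "cx", "cy" (pixels), "eye" and "orientation" of the camera in the world; the wrist camera has in their place "tool_from_camera" (4x4, takes a point from camera to tool coordinates, whose origin is the TCP and whose axes are the flange's). Camera axes: x right, y down, z forward; pixel columns grow to the right and rows downward; lengths in m; the calibration is good to about 2 mm. The wrist camera is an equidistant fisheye: a pixel r from the principal point sees the ray r / f radians off the axis. A picture is of the moment at which its call begins: read the wrist's pose just before it. camera_model takes no time and is no camera call.
- r.job_done(): hands the job in; it is judged then, once.
Trained networks look in the newest picture that a camera, given by its name, has taken for a name from the list of things; names that differ only in an ending like _2 or _b are one class to them, and where a whole thing is asked for, a point or a joint stands for the part that bears it (a point fixed in the world has none). Each returns a list of dicts, best first, with "conf" (0 to 1); they miss things now and then, are a little off and sometimes report something else, mostly with a low value. They report only what shows in the picture. A call takes as long as a camera call. They do not tell look-alikes from the thing itself.
- r.cut_out(thing, camera): "mask" (480x640 bool, what is visible of it) and "bbox" ([centre column, centre row, width, height] in pixels, round what is visible of it).
- r.mark_of(thing, camera): "uv" ([column, row] in pixels: a listed point, or the origin of a listed thing).
The state is a dict: "time_s": time; "q": joint angles; "joint_velocities": joint speeds; "joint_efforts": joint torques, N m; "tool_pos": TCP position; "orientation": TCP orientation; "wrist_force": force on the tool from outside, world axes, zero at the start; "moment": the same for the moment, N m; "opening": finger opening in m; "grip_force": force on a finger pad.
Only numpy, scipy, OpenCV 4.12 (cv2) and the standard library are available. Lean on these libraries where they do the work, as an engineer would, in place of code of your own. Each camera call takes 0.05 s, during which the arm holds its last target. There are 200 camera calls.

TASK

Recharge the dosing feeder: put every tablet that lies on the bench mat into the clear pot, then carry the pot upright by its lever to the feeder head, push it up into the mouth and turn it anticlockwise (seen from above) until its lugs drop into their seats and the lever stands beside the fixed stop arm. Then take the spring clip off the wall of the wooden tote and close it down over lever and stop arm together, so that the pot cannot work loose. Leave the gas bottle and the screwdriver where they are.

Things in the scene. Friction and masses are not known exactly. Their poses are not given: they have to be found in the camera images.
- feeder: Dosing feeder, fixed. Origin on the bench under the head's axis; x to the back, z up. Grey round head, radius 61, 162 to 227 mm high, mouth down, hung from a steel portal: posts 41 mm square at (65, +-140) mm, 240 mm high, flat bar between them, 193 to 229 mm high. Copper pipes leave the head sideways (x = 10, 212 mm high, to y = +-186) and go down at (110, +-175).
- mouth (a point): Centre of the head's mouth, 162 mm high. Bore radius 56.5; three ledges (inner radius 42) leave gaps for the lugs: the pot enters with its lever 45 to 75 (best 60) degrees clockwise, seen from above, of its locked direction, that is, to the robot's left. A sprung gasket inside (under 3 N) yields as the pot is pushed up.
- seat_point (a point): The pot's origin when locked: on the head's axis, 100 mm high; lever along the feeder's -x. Each ledge has a threshold 4 mm higher than the seat behind it: turn with the pot's origin 105 to 114 mm high (114 is the hard limit), then lower it or let go to drop the lugs in. An end stop allows some 4 degrees past the seat.
- stop_arm (a point): Outer end of the steel stop arm, mid-height: 112 mm in front of the head's axis. The arm is a fixed upright plate 5 mm thick (y = -7 to -12 mm in the feeder frame), 120 to 146 mm high, running radially from 61 to 112 mm in front of the axis. The locked lever stands 3 mm beside it.
- catch_point (a point): Where the clip must bite: in the middle of locked lever (8 mm thick, top 144 mm high) and stop arm (5 mm, top 146 mm), 16 mm over both, which run along the feeder's x. 98 mm in front of the head's axis, y = -4 mm, 136 mm high. The clip's pin must run along them.
- pot: Clear open pot with black lever, 0.25 kg. Origin: centre of its underside; z up, lever along -x. Outer radius 38, inner 34, height 82, floor 5 mm. Three lugs (16 mm wide, out to radius 49, 70 to 76 mm above the underside), one over the lever, the others 120 degrees on. Starts empty, upright on the bench.
- pot_grip (a point): Middle of the lever's grip, 142 mm from the pot's axis, 32 mm above its underside. The grip is 14 mm thick, 28 mm tall, from 118 to 166 mm out; the lever between it and the pot is 8 mm thick, 24 mm tall (20 to 44 mm above the underside), its sides upright.
- clip: Steel spring clip, 47 g, like a large clothes peg with jaws down. Origin: hinge pin, x along it, z up. Parked astride the tote's near wall, pin along the wall, 91 mm high. Two handles end in black rolls (26 mm long along x, 8 mm thick) centred 40 mm above the pin, 54 mm over both when parked, 28 mm when pinched fully, with 6 to 8 N.
- clip_mouth (a point): Middle between the jaw pads, 27 mm below the pin. Pads: 20 mm wide along x, 21 to 35 mm below the pin, 15 mm apart when parked, 27 to 35 mm when pinched fully. Its frame and the clip's belong to one handle and lean by half the jaw angle about x when the clip is pinched.
- clip_jaw (a joint): Jaw angle of the spring clip: 0 as parked (15 mm gap), grows as the handles are pinched, 0.6 rad fully open (a stop), -0.4 rad shut empty. The spring always pulls it shut.
- tab1: White round dosing tablet, 28 mm diameter, 14 mm thick, 18 g, lying flat on a rubber mat 3 mm thick. Origin: centre of its underside. May be absent.
- tab2: White round dosing tablet, 28 mm diameter, 14 mm thick, 18 g, lying flat on a rubber mat 3 mm thick. Origin: centre of its underside. May be absent.
- tab3: White round dosing tablet, 28 mm diameter, 14 mm thick, 18 g, lying flat on a rubber mat 3 mm thick. Origin: centre of its underside. May be absent.
- tab4: White round dosing tablet, 28 mm diameter, 14 mm thick, 18 g, lying flat on a rubber mat 3 mm thick. Origin: centre of its underside. May be absent.
- tab5: White round dosing tablet, 28 mm diameter, 14 mm thick, 18 g, lying flat on a rubber mat 3 mm thick. Origin: centre of its underside. May be absent.
- tote: Plywood tote of brass fittings, fixed, 170 (x) by 160 (y) by 75 mm high, walls 15 mm; origin under its centre. The clip is parked on its near (-x) wall.
- gas_bottle: Bystander: yellow gas bottle, radius 36, 266 mm tall, standing; origin under its centre.
- screwdriver: Bystander: screwdriver 170 mm long lying on the bench under the feeder, along its own x.
Mind the look-alikes: they are no part of the job. What is shaped like the tab4 but blue is not meant.

How it is judged:
By the outcome, as a careful person would: the job done as asked, in the order asked, and still so for the second after the job is handed in, with the robot touching nothing.
Of tab1, tab2, tab3, tab4, tab5 only 3 to 5 are there at a start; the rules pass over those that are not, and their reading is None.
At some moment in a run one of tab1, tab2, tab3, tab4, tab5 may be knocked a few centimetres aside while the robot is not near it.
It also fails if it takes over 210 s, if anything falls off the work surface, if the arm or the gripper's body presses on something with over 40 N, if the wrist force passes 120 N, or if a joint passes its speed limit or range.

## Working session

There is one attempt and no reset: what is moved stays moved. The work goes in short steps, Python scripts to look and compute and a shell command to move; the robot and the scene stay as the last step left them, time stands still between calls to the robot, and variables do not carry over. Pictures are saved under pics/ and viewed, at most 14 in all, crops included, and the job is handed in when it is done.

```bash
ls; mkdir -p pics; cat > h.py <<'E'
import numpy as np, cv2
from workcell import r
def cam(n): return r.camera_model(n)
def ray(n,uv,st=None):
    c=cam(n); u=(uv[0]-c['cx'])/c['fx']; v=(uv[1]-c['cy'])/c['fy']
    if n=='wrist':
        th=np.hypot(u,v); d=np.array([np.sin(th)*u/max(th,1e-9),np.sin(th)*v/max(th,1e-9),np.cos(th)])
        st=st or r.get_state(); T=np.array(c['tool_from_camera']); R=np.array(st['orientation'])
        return np.array(st['tool_pos'])+R@T[:3,3], R@T[:3,:3]@d
    d=np.array([u,v,1.]); d/=np.linalg.norm(d)
    return np.array(c['eye']),np.array(c['orientation'])@d
def onz(n,uv,z,st=None):
    e,d=ray(n,uv,st); return e+d*(z-e[2])/d[2]
def tri(rays):
    A=0;b=0
    for e,d in rays:
        P=np.eye(3)-np.outer(d,d);A=A+P;b=b+P@e
    x=np.linalg.solve(A,b); return x,[round(float(np.linalg.norm((np.eye(3)-np.outer(d,d))@(x-e))),4) for e,d in rays]
def proj(n,p,st=None):
    c=cam(n)
    if n=='wrist':
        st=st or r.get_state();T=np.array(c['tool_from_camera']);R=np.array(st['orientation'])
        q=T[:3,:3].T@(R.T@(np.array(p)-st['tool_pos'])-T[:3,3])
        th=np.arctan2(np.hypot(q[0],q[1]),q[2]);k=th/max(np.hypot(q[0],q[1]),1e-9)
        return np.array([c['cx']+c['fx']*k*q[0],c['cy']+c['fy']*k*q[1]])
    q=np.array(c['orientation']).T@(np.array(p)-c['eye'])
    return np.array([c['cx']+c['fx']*q[0]/q[2],c['cy']+c['fy']*q[1]/q[2]])
np.set_printoptions(precision=4,suppress=True)
E
python3 - <<'E'
from h import *
for n in ['scene','side','wrist']:
    cv2.imwrite(f'pics/{n}0.png',r.snapshot(n))
    c=cam(n); print(n,{k:np.round(v,4).tolist() for k,v in c.items()})
    for t in ['mouth','seat_point','stop_arm','catch_point','feeder','pot','pot_grip','clip','clip_mouth','tote','gas_bottle','screwdriver','tab1']:
        m=r.mark_of(t,n); print(t,[(round(k['conf'],2),np.round(k['uv']).tolist()) for k in m[:7]])
s=r.get_state();print(s['time_s'],np.array(s['orientation']),s['opening'])
E
```

```text
pics
scene {'fx': 483.4301, 'fy': 483.4301, 'cx': 329.0063, 'cy': 236.7308, 'eye': [1.4723, -0.1847, 0.8255], 'orientation': [[0.1455, 0.6005, -0.7863], [0.9893, -0.0993, 0.1072], [-0.0137, -0.7934, -0.6085]]}
mouth []
seat_point []
stop_arm []
catch_point []
feeder [(0.53, [440.0, 247.0])]
pot [(0.86, [231.0, 291.0])]
pot_grip [(0.67, [214.0, 249.0])]
clip [(0.95, [491.0, 253.0]), (0.68, [490.0, 258.0]), (0.49, [438.0, 250.0])]
clip_mouth [(0.92, [491.0, 258.0]), (0.42, [436.0, 247.0])]
tote [(0.83, [514.0, 296.0])]
gas_bottle [(0.87, [165.0, 313.0]), (0.74, [516.0, 297.0]), (0.45, [488.0, 258.0])]
screwdriver [(0.97, [354.0, 312.0])]
tab1 [(0.66, [228.0, 288.0]), (0.58, [439.0, 247.0]), (0.57, [464.0, 230.0])]
side {'fx': 476.3222, 'fy': 476.3222, 'cx': 317.0663, 'cy': 248.6402, 'eye': [0.3293, 0.7596, 0.7419], 'orientation': [[-0.9572, -0.1753, 0.2305], [-0.2896, 0.5779, -0.763], [0.0005, -0.7971, -0.6039]]}
mouth []
seat_point []
stop_arm [(0.79, [326.0, 235.0])]
catch_point [(0.64, [319.0, 238.0])]
feeder [(0.42, [219.0, 378.0])]
pot [(0.6, [342.0, 218.0]), (0.49, [261.0, 281.0])]
pot_grip [(0.96, [393.0, 210.0])]
clip [(0.84, [216.0, 379.0])]
clip_mouth [(0.59, [221.0, 383.0])]
tote [(0.68, [174.0, 417.0])]
gas_bottle [(0.56, [346.0, 193.0])]
screwdriver [(0.66, [219.0, 375.0]), (0.61, [263.0, 279.0])]
tab1 [(0.64, [325.0, 407.0]), (0.56, [328.0, 452.0]), (0.53, [262.0, 360.0]), (0.51, [345.0, 381.0]), (0.49, [304.0, 385.0])]
wrist {'fx': 371.6483, 'fy': 371.6483, 'cx': 317.6056, 'cy': 235.3797, 'tool_from_camera': [[-0.0013, -0.9523, -0.3052, 0.0842], [1.0, -0.0014, -0.0001, -0.0004], [-0.0003, -0.3052, 0.9523, -0.1489], [0.0, 0.0, 0.0, 1.0]]}
mouth []
seat_point []
stop_arm []
catch_point []
feeder []
pot []
pot_grip []
clip []
clip_mouth []
tote []
gas_bottle []
screwdriver []
tab1 []
2.1 [[ 0.936   0.3521 -0.    ]
 [ 0.3521 -0.936   0.0002]
 [ 0.     -0.0002 -1.    ]] 0.08757784896003469
```

View pics/scene0.png

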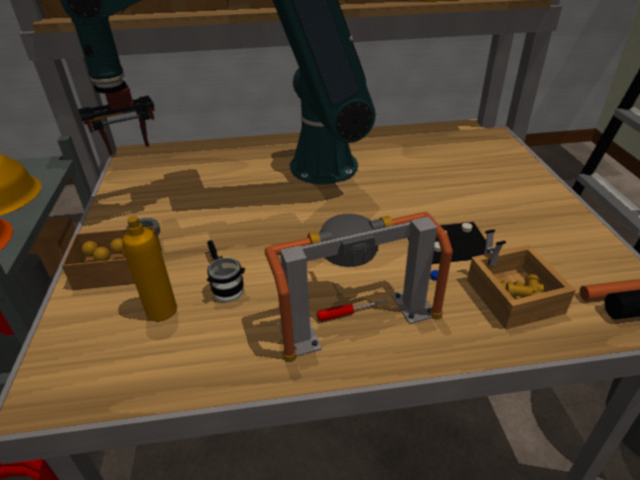

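View pics/side0.png

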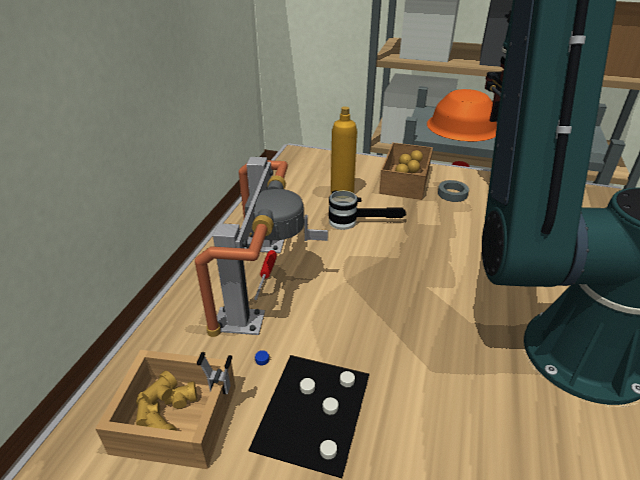

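The side picture shows four white tablets on the mat at (308,386), (347,379), (330,406) and (328,450). The blue look-alike is off the mat at (262,358). The pot is at (342,212) with its grip at (393,212), the clip is at (216,372), and the stop arm's end is at (326,236). The grey ring at (453,190) and the box of balls aren't part of the job.

```bash
python3 - <<'E'
from h import *
for p in [(308,382),(347,376),(330,402),(328,446),(262,355)]: print('tab',onz('side',p,0.017))
S=cv2.imread('pics/side0.png');h=S.astype(int)
m=((h.min(2)>190)).astype(np.uint8); m[:360]=0;m[:,:250]=0;m[:,380:]=0
n,l,st,ce=cv2.connectedComponentsWithStats(m)
for i in range(1,n):
    if st[i,4]>40: print(st[i],ce[i],onz('side',ce[i],.015))
print('pot',onz('side',(342,222),0),onz('scene',(229,293),0), onz('scene',(226,265),.082),onz('side',(343,197),.082))
print('grip',onz('side',(395,210),.04),onz('scene',(212,245),.032))
print('bottle',onz('scene',(160,316),0))
print('stop',onz('side',(326,235),.133))
print('clip roll tops',onz('side',(204,354),.133),onz('side',(229,359),.133),tri([ray('side',(216,379)),ray('scene',(491,253))]))
print('tote',onz('side',(235,380),.075))
E
```

```text
tab [0.5043 0.2375 0.017 ]
tab [0.4389 0.2036 0.017 ]
tab [0.4541 0.267  0.017 ]
tab [0.4348 0.3482 0.017 ]
tab [0.6093 0.2029 0.017 ]
[341 372  13  11 115] [346.8957 376.8957] [0.4389 0.2041 0.015 ]
[301 378  13  12 121] [306.9752 383.8099] [0.5054 0.2405 0.015 ]
[323 398  14  12 134] [330.0075 403.6045] [0.4535 0.2688 0.015 ]
[321 440  15  15 179] [328.0112 447.2514] [0.4345 0.3491 0.015 ]
pot [ 0.5816 -0.3155  0.    ] [ 0.5896 -0.3136  0.    ] [ 0.5804 -0.3094  0.082 ] [ 0.5811 -0.3134  0.082 ]
grip [ 0.444  -0.3564  0.04  ] [ 0.4321 -0.3564  0.032 ]
bottle [ 0.6414 -0.4714  0.    ]
stop [ 0.5573 -0.063   0.133 ]
clip roll tops [0.6562 0.3176 0.133 ] [0.6126 0.3153 0.133 ] (array([0.6387, 0.3222, 0.0813]), [0.0009, 0.0009])
tote [0.6103 0.3114 0.075 ]
```

```bash
python3 -m creep '[{"translation":[1,1,0.3],"rot":[0,0,-0.5],"fingers":0},{"translation":[1,1,0.3],"rot":[0,0,-0.5],"fingers":0},{"translation":[1,1,0.3],"rot":[0,0,-0.5],"fingers":0},{"translation":[1,1,0.3],"rot":[0,0,-0.5],"fingers":0},{"translation":[1,1,0.3],"rot":[0,0,-0.5],"fingers":0},{"translation":[1,1,0.3],"rot":[0,0,-0.5],"fingers":0},{"translation":[1,1,0.3],"rot":[0,0,-0.5],"fingers":0},{"translation":[1,1,0.3],"rot":[0,0,-0.5],"fingers":0},{"translation":[1,1,0.3],"rot":[0,0,-0.5],"fingers":0},{"translation":[1,1,0.3],"rot":[0,0,-0.65],"fingers":0}]'
python3 -m creep '[{"translation":[0.5,1,0],"rot":[0,0,0],"fingers":0},{"translation":[0,1,0],"rot":[0,0,0],"fingers":0},{"translation":[0,1,0],"rot":[0,0,0],"fingers":0},{"translation":[0,1,0],"rot":[0,0,0],"fingers":0},{"translation":[0,1,0],"rot":[0,0,0],"fingers":0},{"translation":[0,0,0],"rot":[0,0,0],"fingers":0},{"translation":[0,0,0],"rot":[0,0,0],"fingers":0}]'
python3 - <<'E'
from h import *
s=r.get_state();print(s['time_s'],np.array(s['tool_pos']),np.array(s['orientation']))
cv2.imwrite('pics/wrist1.png',r.snapshot('wrist'))
for t in ['stop_arm','catch_point','mouth','pot','pot_grip','feeder','gas_bottle']:
    print(t,[(round(k['conf'],2),np.round(k['uv']).tolist()) for k in r.mark_of(t,'wrist')[:3]])
for t in ['stop_arm','catch_point','mouth','pot','pot_grip','feeder']:
    print(t,[(round(k['conf'],2),np.round(k['uv']).tolist()) for k in r.mark_of(t,'wrist')[:3]])
E
```

```text
time_s: 2.93
tool_pos: [0.4121, -0.3604, 0.297]
orientation: [[1.0, -0.001, 0.0], [-0.001, -1.0, -0.0], [0.0, 0.0, -1.0]]
wrist_force: [-0.4, -0.8, -1.0]
opening: 0.0881
grip_force: 0.0
time_s: 3.52
tool_pos: [0.4213, -0.2611, 0.2969]
orientation: [[1.0, 0.002, 0.0], [0.002, -1.0, -0.001], [0.0, 0.001, -1.0]]
wrist_force: [-0.4, -0.3, 0.8]
opening: 0.0877
grip_force: 0.0
3.5167 [ 0.4213 -0.2611  0.2969] [[ 1.      0.002   0.0003]
 [ 0.002  -1.     -0.0005]
 [ 0.0003  0.0005 -1.    ]]
stop_arm [(0.86, [104.0, 82.0]), (0.67, [400.0, 174.0])]
catch_point [(0.95, [92.0, 69.0])]
mouth []
pot [(0.61, [364.0, 57.0])]
pot_grip [(0.95, [397.0, 174.0])]
feeder []
gas_bottle [(0.84, [486.0, 42.0])]
stop_arm [(0.86, [104.0, 82.0]), (0.67, [400.0, 174.0])]
catch_point [(0.95, [92.0, 69.0])]
mouth []
pot [(0.61, [364.0, 57.0])]
pot_grip [(0.95, [397.0, 174.0])]
feeder []
```

View pics/wrist1.png

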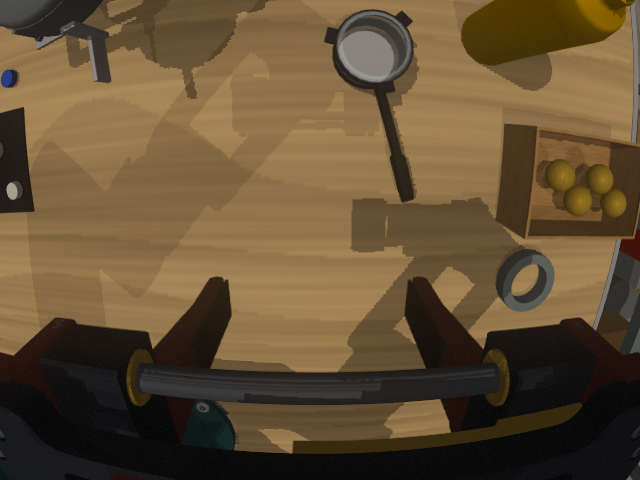

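The wrist picture shows the pot at (372,48), its grip at (400,180), the stop arm from (85,28) to (104,80), and the bottle at the top right. Next I'll look at the feeder from straight in front, then go to the mat.

```bash
python3 -m creep '[{"translation":[0,1,0],"rot":[0,0,0],"fingers":0},{"translation":[0,1,0],"rot":[0,0,0],"fingers":0},{"translation":[0,1,0],"rot":[0,0,0],"fingers":0},{"translation":[0,1,0],"rot":[0,0,0],"fingers":0},{"translation":[0,1,0],"rot":[0,0,0],"fingers":0},{"translation":[0,1,0],"rot":[0,0,0],"fingers":0},{"translation":[0,1,0],"rot":[0,0,0],"fingers":0},{"translation":[0,1,0],"rot":[0,0,0],"fingers":0},{"translation":[0,0.5,0],"rot":[0,0,0],"fingers":0},{"translation":[0,0,0],"rot":[0,0,0],"fingers":0}]'
python3 - <<'E'
from h import *
import json
s=r.get_state();json.dump({k:np.array(s[k]).tolist() for k in('tool_pos','orientation')},open('st2.json','w'))
cv2.imwrite('pics/wrist2.png',r.snapshot('wrist'));print(s['tool_pos'])
for t in ['stop_arm','catch_point','mouth','seat_point']:
    for k in r.mark_of(t,'wrist')[:2]: print(t,round(k['conf'],2),k['uv'])
E
python3 -m creep '[{"translation":[0,1,0],"rot":[0,0,0],"fingers":0},{"translation":[0,1,0],"rot":[0,0,0],"fingers":0},{"translation":[0,1,0],"rot":[0,0,0],"fingers":0},{"translation":[0,1,0],"rot":[0,0,0],"fingers":0},{"translation":[0,1,0],"rot":[0,0,0],"fingers":0},{"translation":[0,1,0],"rot":[0,0,0],"fingers":0},{"translation":[0,1,0],"rot":[0,0,0],"fingers":0},{"translation":[0,1,0],"rot":[0,0,0],"fingers":0},{"translation":[0,1,0],"rot":[0,0,0],"fingers":0},{"translation":[0,1,0],"rot":[0,0,0],"fingers":0}]' >/dev/null
python3 -m creep '[{"translation":[0,1,0],"rot":[0,0,0],"fingers":0},{"translation":[0,1,0],"rot":[0,0,0],"fingers":0},{"translation":[0,1,0],"rot":[0,0,0],"fingers":0},{"translation":[0,1,0],"rot":[0,0,0],"fingers":0},{"translation":[0,1,0],"rot":[0,0,0],"fingers":0},{"translation":[0,0.5,0],"rot":[0,0,0],"fingers":0},{"translation":[0,0,0],"rot":[0,0,0],"fingers":0},{"translation":[0,0,0],"rot":[0,0,0],"fingers":0}]'
python3 - <<'E'
from h import *
s=r.get_state();I=r.snapshot('wrist')
cv2.imwrite('pics/wrist3.png',I)
for t in ['tab1','clip','clip_mouth','tote']:
    for k in r.mark_of(t,'wrist')[:7]: print(t,round(k['conf'],2),np.round(k['uv']),onz('wrist',k['uv'],{'tab1':.003,'clip':.091,'clip_mouth':.064,'tote':0}[t],s))
m=(I.min(2)>150).astype(np.uint8)
n,l,st,ce=cv2.connectedComponentsWithStats(m)
for i in range(1,n):
    if st[i,4]>60: print(st[i],ce[i],onz('wrist',ce[i],.015,s))
E
```

```text
time_s: 5.05
tool_pos: [0.421, -0.09, 0.2967]
orientation: [[1.0, 0.003, 0.0], [0.003, -1.0, 0.001], [0.0, -0.001, -1.0]]
wrist_force: [0.0, 0.4, 0.4]
opening: 0.0881
grip_force: 0.0
[ 0.421  -0.09    0.2967]
stop_arm 0.93 [285.8, 61.6]
stop_arm 0.47 [496.0, 67.6]
catch_point 0.41 [31.6, 192.9]
time_s: 6.8
tool_pos: [0.4215, 0.2179, 0.2964]
orientation: [[1.0, 0.001, -0.0], [0.001, -1.0, -0.001], [-0.0, 0.001, -1.0]]
wrist_force: [-1.1, -0.6, -0.7]
opening: 0.0878
grip_force: 0.0
tab1 0.89 [331.  34.] [0.6106 0.2022 0.003 ]
tab1 0.65 [297. 118.] [0.5084 0.2419 0.003 ]
tab1 0.64 [213. 182.] [0.4333 0.3465 0.003 ]
tab1 0.62 [324. 177.] [0.437  0.2106 0.003 ]
tab1 0.57 [272. 166.] [0.4516 0.2725 0.003 ]
clip_mouth 0.56 [215.   5.] [0.6342 0.3243 0.064 ]
[287 110  21  21 325] [296.5631 119.9662] [0.5058 0.2418 0.015 ]
[263 155  22  22 379] [273.4274 165.5409] [0.4531 0.2693 0.015 ]
[319 167  14  14  90] [324.5222 172.9889] [0.4439 0.2098 0.015 ]
[198 173  20  21 332] [207.744  182.9518] [0.434  0.3502 0.015 ]
[  0 332   9  22  62] [  2.6935 343.1935] [0.148  0.8305 0.015 ]
```

View pics/wrist2.png

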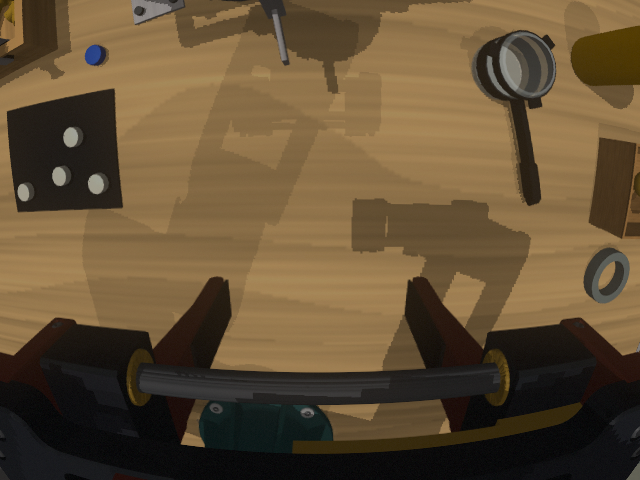

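View pics/wrist3.png

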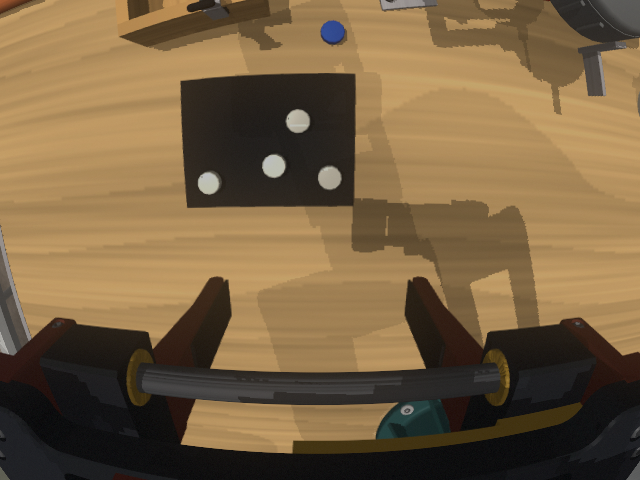

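The wrist picture at the mat shows four white tablets at (298,121), (274,166), (330,178) and (208,183). The blue look-alike is off the mat at (332,33). I choose the four white ones, starting with the one at (330,178), and I'll work out the pot and feeder poses in the same step.

```bash
python3 - <<'E'
from h import *
import json
s=r.get_state()
I=cv2.imread('pics/wrist3.png');cv2.imwrite('pics/crop_tab.png',cv2.resize(I[70:215,175:360],None,fx=3,fy=3))
print('C',onz('wrist',(330,177.5),.014,s))
s2=json.load(open('st2.json')); s1=dict(tool_pos=[.4213,-.2611,.2969],orientation=[[1,.002,.0003],[.002,-1,-.0005],[.0003,.0005,-1]])
L=onz('scene',(290,357),0);R=onz('scene',(438,317),0);print('pipes',L,R)
u=(R-L)/np.linalg.norm(R-L);print('dist',np.linalg.norm(R-L)); ax=np.array([u[1],-u[0],0]);c=(L+R)/2-.11*ax;print('axis',c,ax,np.degrees(np.arctan2(ax[1],ax[0])))
print('stop',tri([ray('wrist',(285.8,61.6),s2),ray('side',(326,235)),ray('wrist',(104,82),s1)]))
print('rim',onz('wrist',(372,46),.082,s1),onz('wrist',(525,62),.082,s2))
print('grip',tri([ray('wrist',(397,174),s1),ray('side',(393,210))]))
E
python3 -m creep '[{"translation":[0.8,-0.7,-1],"rot":[0,0,0],"fingers":0.49},{"translation":[0,0,-1],"rot":[0,0,0],"fingers":0.49},{"translation":[0,0,-1],"rot":[0,0,0],"fingers":0.49},{"translation":[0,0,-1],"rot":[0,0,0],"fingers":0.49},{"translation":[0,0,-1],"rot":[0,0,0],"fingers":0.49},{"translation":[0,0,-1],"rot":[0,0,0],"fingers":0.49},{"translation":[0,0,-1],"rot":[0,0,0],"fingers":0.49},{"translation":[0,0,-1],"rot":[0,0,0],"fingers":0.49},{"translation":[0,0,-1],"rot":[0,0,0],"fingers":0.49},{"translation":[0,0,-1],"rot":[0,0,0],"fingers":0.49}]' 15
```

```text
C [0.4383 0.2032 0.014 ]
pipes [ 0.807  -0.1819  0.    ] [0.7463 0.1637 0.    ]
dist 0.3509556860420801
axis [ 0.6683 -0.0281  0.    ] [0.9849 0.173  0.    ] 9.9620421478229
stop (array([ 0.5554, -0.0633,  0.1325]), [0.0002, 0.0021, 0.0019])
rim [ 0.5804 -0.3132  0.082 ] [ 0.5824 -0.3098  0.082 ]
grip (array([ 0.4483, -0.3485,  0.0441]), [0.0003, 0.0003])
time_s: 7.88
tool_pos: [0.4375, 0.2039, 0.096]
orientation: [[1.0, -0.001, 0.001], [-0.001, -1.0, 0.0], [0.001, -0.0, -1.0]]
wrist_force: [0.0, -0.4, -0.5]
opening: 0.0445
grip_force: 0.0
```

View pics/crop_tab.png

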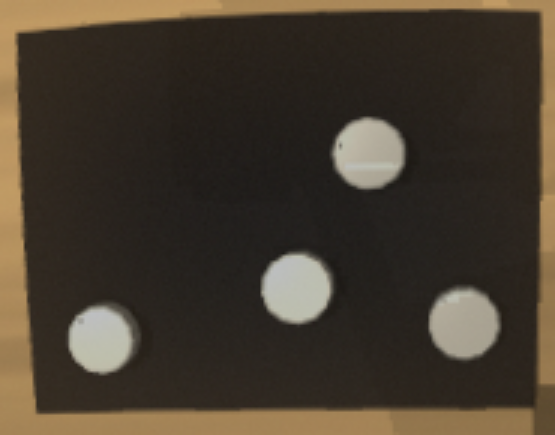

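The crop confirms four white tablets lying flat on the black mat. Picking the first.

```bash
python3 -m creep '[{"translation":[0,0,-1],"rot":[0,0,0],"fingers":0.49},{"translation":[0,0,-1],"rot":[0,0,0],"fingers":0.49},{"translation":[0,0,-1],"rot":[0,0,0],"fingers":0.49},{"translation":[0,0,-0.83],"rot":[0,0,0],"fingers":0.49},{"translation":[0,0,0],"rot":[0,0,0],"fingers":0.49},{"translation":[0,0,0],"rot":[0,0,0],"fingers":1},{"translation":[0,0,0],"rot":[0,0,0],"fingers":1},{"translation":[0,0,0],"rot":[0,0,0],"fingers":1},{"translation":[0,0,0],"rot":[0,0,0],"fingers":1}]' 15
python3 -m creep '[{"translation":[0,0,1],"rot":[0,0,0],"fingers":1},{"translation":[0,0,1],"rot":[0,0,0],"fingers":1},{"translation":[0,0,1],"rot":[0,0,0],"fingers":1},{"translation":[0,0,1],"rot":[0,0,0],"fingers":1},{"translation":[0,-1,1],"rot":[0,0,0],"fingers":1},{"translation":[0,-1,1],"rot":[0,0,0],"fingers":1},{"translation":[0,-1,1],"rot":[0,0,0],"fingers":1},{"translation":[0,-1,0],"rot":[0,0,0],"fingers":1},{"translation":[0,-1,0],"rot":[0,0,0],"fingers":1},{"translation":[0,-1,0],"rot":[0,0,0],"fingers":1}]'
```

```text
time_s: 8.63
tool_pos: [0.4376, 0.2044, 0.0205]
orientation: [[1.0, -0.0, 0.001], [-0.0, -1.0, 0.0], [0.001, -0.0, -1.0]]
wrist_force: [0.3, -0.4, -0.4]
opening: 0.0271
grip_force: 15.0
time_s: 9.47
tool_pos: [0.4374, 0.0835, 0.1611]
orientation: [[1.0, 0.001, 0.002], [0.001, -1.0, 0.0], [0.002, -0.0, -1.0]]
wrist_force: [1.5, -0.0, -0.7]
opening: 0.027
grip_force: 15.0
```

```bash
python3 -m creep '[{"translation":[0,-1,0],"rot":[0,0,0],"fingers":1},{"translation":[0,-1,0],"rot":[0,0,0],"fingers":1},{"translation":[0,-1,0],"rot":[0,0,0],"fingers":1},{"translation":[0,-1,0],"rot":[0,0,0],"fingers":1},{"translation":[0,-1,0],"rot":[0,0,0],"fingers":1},{"translation":[0,-1,0],"rot":[0,0,0],"fingers":1},{"translation":[0,-1,0],"rot":[0,0,0],"fingers":1},{"translation":[0,-1,0],"rot":[0,0,0],"fingers":1},{"translation":[0,-1,0],"rot":[0,0,0],"fingers":1},{"translation":[0,-1,0],"rot":[0,0,0],"fingers":1}]' >/dev/null
python3 -m creep '[{"translation":[0,-1,0],"rot":[0,0,0],"fingers":1},{"translation":[0,-1,0],"rot":[0,0,0],"fingers":1},{"translation":[0.9,-1,0],"rot":[0,0,0],"fingers":1},{"translation":[0.9,-1,0],"rot":[0,0,0],"fingers":1},{"translation":[0.9,-1,0],"rot":[0,0,0],"fingers":1},{"translation":[0.9,-1,0],"rot":[0,0,0],"fingers":1},{"translation":[0.9,-1,0],"rot":[0,0,0],"fingers":1},{"translation":[0.9,-1,0],"rot":[0,0,0],"fingers":1},{"translation":[0.9,-1,0],"rot":[0,0,0],"fingers":1},{"translation":[0.9,-0.75,0],"rot":[0,0,0],"fingers":1}]'
python3 - <<'E'
from h import *
s=r.get_state();I=r.snapshot('wrist');cv2.imwrite('pics/wrist4.png',I)
J=r.snapshot('side');cv2.imwrite('pics/side4.png',J)
cv2.imwrite('pics/v4.png',np.hstack([I,J])[::2,::2] if 0 else np.hstack([cv2.resize(I[0:420,120:520],(400,420)),J[120:300,250:450].repeat(2,0).repeat(2,1)[:420] if 0 else cv2.resize(J[130:340,250:440],(380,420))]))
print(s['tool_pos'],s['grip_force'])
E
```

```text
time_s: 11.13
tool_pos: [0.5819, -0.3122, 0.1604]
orientation: [[1.0, -0.0, 0.0], [-0.0, -1.0, -0.001], [0.0, 0.001, -1.0]]
wrist_force: [0.3, 0.1, 0.4]
opening: 0.0271
grip_force: 15.0
[ 0.5819 -0.3122  0.1604] 14.999918018002063
```

View pics/v4.png

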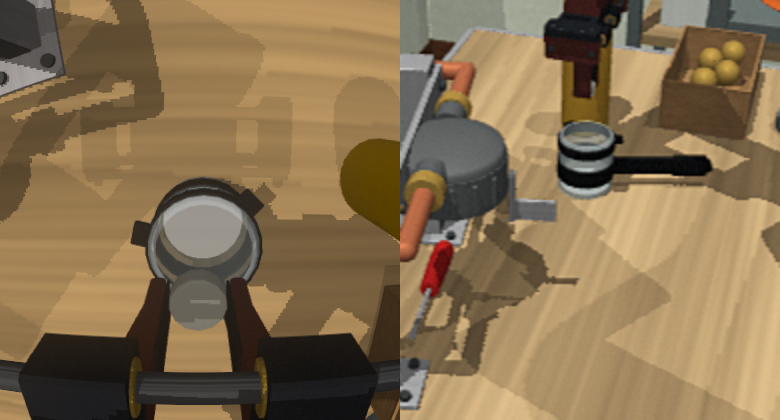

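The tablet is held and the rim sits just ahead of the jaws, at crop (205,245), which is about (325,245) in the wrist picture. I'll check the rim centre before lowering.

```bash
python3 - <<'E'
from h import *
s=r.get_state()
c=r.cut_out('pot','wrist')
print([(round(k['conf'],2),k['bbox']) for k in c[:2]])
a=np.linspace(0,2*np.pi,60)
for cx,cy in [(.5819,-.3122),(.585,-.313),(.588,-.314)]:
    P=np.array([proj('wrist',[cx+.038*np.cos(t),cy+.038*np.sin(t),.082],s) for t in a]);print(cx,P.min(0),P.max(0))
E
```

```text
[(0.92, [317.7, 247.2, 132.8, 144.8])]
0.5819 [258.2467 198.0319] [373.6078 306.221 ]
0.585 [259.1969 193.1666] [375.0316 302.2874]
0.588 [260.4714 188.4339] [376.7544 298.4369]
```

```bash
python3 -m creep '[{"translation":[0.1,-0.2,-1],"rot":[0,0,0],"fingers":1},{"translation":[0,0,-1],"rot":[0,0,0],"fingers":1},{"translation":[0,0,-0.85],"rot":[0,0,0],"fingers":1},{"translation":[0,0,0],"rot":[0,0,0],"fingers":1},{"translation":[0,0,0],"rot":[0,0,0],"fingers":0.5},{"translation":[0,0,0],"rot":[0,0,0],"fingers":0.5},{"translation":[0,0,0],"rot":[0,0,0],"fingers":0.5},{"translation":[0,0,1],"rot":[0,0,0],"fingers":0.49},{"translation":[0,0,1],"rot":[0,0,0],"fingers":0.49},{"translation":[0,0,0.85],"rot":[0,0,0],"fingers":0.49}]'
python3 - <<'E'
from h import *
I=r.snapshot('wrist');J=r.snapshot('side')
m=(J[:,:].min(2)>190).astype(np.uint8);m[:350]=0;m[:,:250]=0;m[:,380:]=0
n,l,st,ce=cv2.connectedComponentsWithStats(m)
for i in range(1,n):
    if st[i,4]>40: print(ce[i],onz('side',ce[i],.015))
cv2.imwrite('pics/v5.png',I[120:420,170:470])
E
```

```text
time_s: 12.12
tool_pos: [0.5838, -0.3148, 0.1624]
orientation: [[1.0, 0.0, 0.002], [0.0, -1.0, -0.001], [0.002, 0.001, -1.0]]
wrist_force: [0.3, 0.2, -0.3]
opening: 0.0448
grip_force: 0.0
[307.0081 383.7742] [0.5053 0.2404 0.015 ]
[330.1304 403.6232] [0.4533 0.2688 0.015 ]
[328.0389 447.2833] [0.4344 0.3492 0.015 ]
```

View pics/v5.png

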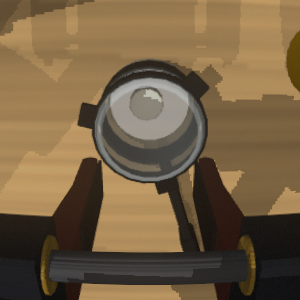

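The first tablet is in the pot and the other three haven't moved. Next is B at (.453,.269).

```bash
python3 -m creep '[{"translation":[-0.93,1,0],"rot":[0,0,0],"fingers":0.49},{"translation":[-0.93,1,0],"rot":[0,0,0],"fingers":0.49},{"translation":[-0.93,1,0],"rot":[0,0,0],"fingers":0.49},{"translation":[-0.93,1,0],"rot":[0,0,0],"fingers":0.49},{"translation":[-0.93,1,0],"rot":[0,0,0],"fingers":0.49},{"translation":[-0.93,1,0],"rot":[0,0,0],"fingers":0.49},{"translation":[-0.94,1,0],"rot":[0,0,0],"fingers":0.49},{"translation":[0,1,0],"rot":[0,0,0],"fingers":0.49},{"translation":[0,1,0],"rot":[0,0,0],"fingers":0.49},{"translation":[0,1,0],"rot":[0,0,0],"fingers":0.49}]' >/dev/null
python3 -m creep '[{"translation":[0,1,0],"rot":[0,0,0],"fingers":0.49},{"translation":[0,1,0],"rot":[0,0,0],"fingers":0.49},{"translation":[0,1,0],"rot":[0,0,0],"fingers":0.49},{"translation":[0,1,0],"rot":[0,0,0],"fingers":0.49},{"translation":[0,1,0],"rot":[0,0,0],"fingers":0.49},{"translation":[0,1,0],"rot":[0,0,0],"fingers":0.49},{"translation":[0,1,0],"rot":[0,0,0],"fingers":0.49},{"translation":[0,1,0],"rot":[0,0,0],"fingers":0.49},{"translation":[0,1,0],"rot":[0,0,0],"fingers":0.49},{"translation":[0,1,0],"rot":[0,0,0],"fingers":0.49}]' >/dev/null
python3 -m creep '[{"translation":[0,1,0],"rot":[0,0,0],"fingers":0.49},{"translation":[0,1,0],"rot":[0,0,0],"fingers":0.49},{"translation":[0,1,0],"rot":[0,0,0],"fingers":0.49},{"translation":[0,1,0],"rot":[0,0,0],"fingers":0.49},{"translation":[0,1,0],"rot":[0,0,0],"fingers":0.49},{"translation":[0,1,0],"rot":[0,0,0],"fingers":0.49},{"translation":[0,1,0],"rot":[0,0,0],"fingers":0.49},{"translation":[0,1,0],"rot":[0,0,0],"fingers":0.49},{"translation":[0,1,0],"rot":[0,0,0],"fingers":0.49},{"translation":[0,0.3,-1],"rot":[0,0,0],"fingers":0.49}]'
python3 - <<'E'
from h import *
s=r.get_state();I=r.snapshot('wrist')
m=(I.min(2)>140).astype(np.uint8)
n,l,st,ce=cv2.connectedComponentsWithStats(m)
for i in range(1,n):
    if st[i,4]>150: print(st[i],ce[i],onz('wrist',ce[i],.016,s))
E
```

```text
time_s: 14.72
tool_pos: [0.4554, 0.275, 0.1426]
orientation: [[1.0, 0.002, 0.007], [0.002, -1.0, 0.004], [0.007, -0.004, -1.0]]
wrist_force: [1.8, 0.1, 0.2]
opening: 0.0447
grip_force: 0.0
[  0   0  61  29 395] [26.4734 12.4835] [0.6689 0.5466 0.016 ]
[481   0  55   8 384] [508.6641   3.1875] [0.6477 0.1224 0.016 ]
[  389    54   251   118 10704] [499.8431 109.3288] [0.5565 0.1321 0.016 ]
[  83   58  131   35 1160] [163.4466  73.6362] [0.5824 0.3945 0.016 ]
[   0   88  221   47 2001] [124.5757 109.1219] [0.5578 0.4303 0.016 ]
[   0  142  185   61 5992] [ 94.7792 173.6375] [0.5068 0.4649 0.016 ]
[ 347  150   36   36 1001] [364.3566 167.954 ] [0.505  0.2409 0.016 ]
[507 190  69   7 171] [542.5029 192.6608] [0.4907 0.0832 0.016 ]
[314 218  28  12 174] [327.8851 222.8161] [0.4623 0.2679 0.016 ]
[211 241  32  32 794] [226.4332 256.4345] [0.4342 0.3497 0.016 ]
[  0 314  42  11 186] [ 17.586  319.5215] [0.3508 0.6191 0.016 ]
[613 338  27  13 185] [626.8865 344.1784] [ 0.3135 -0.1016  0.016 ]
[514 343  37  10 175] [531.8286 347.4   ] [0.3327 0.0572 0.016 ]
```

```bash
python3 -m creep '[{"translation":[0,0,-1],"rot":[0,0,0],"fingers":0.49},{"translation":[0,0,-1],"rot":[0,0,0],"fingers":0.49},{"translation":[0,0,-1],"rot":[0,0,0],"fingers":0.49},{"translation":[0,0,0],"rot":[0,0,0],"fingers":0.49}]'
```

```text
time_s: 15.1
tool_pos: [0.4499, 0.2698, 0.0769]
orientation: [[1.0, 0.0, -0.006], [0.0, -1.0, -0.003], [-0.006, 0.003, -1.0]]
wrist_force: [-0.8, -0.2, -0.3]
opening: 0.0448
grip_force: 0.0
```

```bash
python3 -m creep '[{"translation":[0.05,0,-1],"rot":[0,0,0],"fingers":0.49},{"translation":[0,0,-1],"rot":[0,0,0],"fingers":0.49},{"translation":[0,0,-0.8],"rot":[0,0,0],"fingers":0.49},{"translation":[0,0,0],"rot":[0,0,0],"fingers":0.49},{"translation":[0,0,0],"rot":[0,0,0],"fingers":0.49}]'
```

```text
time_s: 15.52
tool_pos: [0.4534, 0.271, 0.0242]
orientation: [[1.0, 0.0, -0.001], [0.0, -1.0, -0.001], [-0.001, 0.001, -1.0]]
wrist_force: [0.3, -0.0, -0.0]
opening: 0.0449
grip_force: 0.0
```

```bash
python3 -m creep '[{"translation":[0,0,-0.25],"rot":[0,0,0],"fingers":0.49},{"translation":[0,0,0],"rot":[0,0,0],"fingers":1},{"translation":[0,0,0],"rot":[0,0,0],"fingers":1},{"translation":[0,0,0],"rot":[0,0,0],"fingers":1},{"translation":[0,0,0],"rot":[0,0,0],"fingers":1},{"translation":[0,0,1],"rot":[0,0,0],"fingers":1},{"translation":[0,0,1],"rot":[0,0,0],"fingers":1},{"translation":[0,0,1],"rot":[0,0,0],"fingers":1},{"translation":[0,0,1],"rot":[0,0,0],"fingers":1},{"translation":[0,-1,1],"rot":[0,0,0],"fingers":1}]'
python3 -m creep '[{"translation":[0,-1,1],"rot":[0,0,0],"fingers":1},{"translation":[0,-1,1],"rot":[0,0,0],"fingers":1},{"translation":[0,-1,0],"rot":[0,0,0],"fingers":1},{"translation":[0,-1,0],"rot":[0,0,0],"fingers":1},{"translation":[0,-1,0],"rot":[0,0,0],"fingers":1},{"translation":[0,-1,0],"rot":[0,0,0],"fingers":1},{"translation":[0,-1,0],"rot":[0,0,0],"fingers":1},{"translation":[0,-1,0],"rot":[0,0,0],"fingers":1},{"translation":[0,-1,0],"rot":[0,0,0],"fingers":1},{"translation":[0,-1,0],"rot":[0,0,0],"fingers":1}]' >/dev/null
python3 -m creep '[{"translation":[0,-1,0],"rot":[0,0,0],"fingers":1},{"translation":[0,-1,0],"rot":[0,0,0],"fingers":1},{"translation":[0,-1,0],"rot":[0,0,0],"fingers":1},{"translation":[0,-1,0],"rot":[0,0,0],"fingers":1},{"translation":[0,-1,0],"rot":[0,0,0],"fingers":1},{"translation":[0,-1,0],"rot":[0,0,0],"fingers":1},{"translation":[0,-1,0],"rot":[0,0,0],"fingers":1},{"translation":[0,-1,0],"rot":[0,0,0],"fingers":1},{"translation":[0,-1,0],"rot":[0,0,0],"fingers":1},{"translation":[0,-1,0],"rot":[0,0,0],"fingers":1}]' >/dev/null
python3 -m creep '[{"translation":[0.81,-1,0],"rot":[0,0,0],"fingers":1},{"translation":[0.81,-1,0],"rot":[0,0,0],"fingers":1},{"translation":[0.81,-1,0],"rot":[0,0,0],"fingers":1},{"translation":[0.81,-1,0],"rot":[0,0,0],"fingers":1},{"translation":[0.81,-1,0],"rot":[0,0,0],"fingers":1},{"translation":[0.81,-1,0],"rot":[0,0,0],"fingers":1},{"translation":[0.81,-1,0],"rot":[0,0,0],"fingers":1},{"translation":[0.83,-1,0],"rot":[0,0,0],"fingers":1},{"translation":[0,-0.35,0],"rot":[0,0,0],"fingers":1},{"translation":[0,0,0],"rot":[0,0,0],"fingers":1}]'
```

```text
time_s: 16.35
tool_pos: [0.4545, 0.2535, 0.1205]
orientation: [[1.0, 0.002, 0.002], [0.002, -1.0, 0.002], [0.002, -0.002, -1.0]]
wrist_force: [0.3, -0.1, -0.4]
opening: 0.0275
grip_force: 15.0
time_s: 18.85
tool_pos: [0.584, -0.3172, 0.1588]
orientation: [[1.0, -0.001, 0.0], [-0.001, -1.0, -0.001], [0.0, 0.001, -1.0]]
wrist_force: [-0.5, 0.4, 0.1]
opening: 0.0274
grip_force: 15.0
```

```bash
python3 -m creep '[{"translation":[-0.4,0,-1],"rot":[0,0,0],"fingers":1},{"translation":[0,0,-1],"rot":[0,0,0],"fingers":1},{"translation":[0,0,-0.8],"rot":[0,0,0],"fingers":1},{"translation":[0,0,0],"rot":[0,0,0],"fingers":1},{"translation":[0,0,0],"rot":[0,0,0],"fingers":0.5},{"translation":[0,0,0],"rot":[0,0,0],"fingers":0.5},{"translation":[0,0,0],"rot":[0,0,0],"fingers":0.5},{"translation":[0,0,1],"rot":[0,0,0],"fingers":0.49},{"translation":[0,0,1],"rot":[0,0,0],"fingers":0.49},{"translation":[0,0,0.8],"rot":[0,0,0],"fingers":0.49}]'
python3 - <<'E'
from h import *
I=r.snapshot('wrist');J=r.snapshot('side')
m=(J[:,:].min(2)>190).astype(np.uint8);m[:350]=0;m[:,:250]=0;m[:,380:]=0
n,l,st,ce=cv2.connectedComponentsWithStats(m)
for i in range(1,n):
    if st[i,4]>40: print(ce[i],onz('side',ce[i],.015))
cv2.imwrite('pics/v6.png',I)
E
python3 -m creep '[{"translation":[-0.95,1,0],"rot":[0,0,0],"fingers":0.49},{"translation":[-0.95,1,0],"rot":[0,0,0],"fingers":0.49},{"translation":[-0.95,1,0],"rot":[0,0,0],"fingers":0.49},{"translation":[-0.95,1,0],"rot":[0,0,0],"fingers":0.49},{"translation":[-0.95,1,0],"rot":[0,0,0],"fingers":0.49},{"translation":[-0.95,1,0],"rot":[0,0,0],"fingers":0.49},{"translation":[0,1,0],"rot":[0,0,0],"fingers":0.49},{"translation":[0,1,0],"rot":[0,0,0],"fingers":0.49},{"translation":[0,1,0],"rot":[0,0,0],"fingers":0.49},{"translation":[0,1,0],"rot":[0,0,0],"fingers":0.49}]' >/dev/null
python3 -m creep '[{"translation":[0,1,0],"rot":[0,0,0],"fingers":0.49},{"translation":[0,1,0],"rot":[0,0,0],"fingers":0.49},{"translation":[0,1,0],"rot":[0,0,0],"fingers":0.49},{"translation":[0,1,0],"rot":[0,0,0],"fingers":0.49},{"translation":[0,1,0],"rot":[0,0,0],"fingers":0.49},{"translation":[0,1,0],"rot":[0,0,0],"fingers":0.49},{"translation":[0,1,0],"rot":[0,0,0],"fingers":0.49},{"translation":[0,1,0],"rot":[0,0,0],"fingers":0.49},{"translation":[0,1,0],"rot":[0,0,0],"fingers":0.49},{"translation":[0,1,0],"rot":[0,0,0],"fingers":0.49}]' >/dev/null
python3 -m creep '[{"translation":[0,1,0],"rot":[0,0,0],"fingers":0.49},{"translation":[0,1,0],"rot":[0,0,0],"fingers":0.49},{"translation":[0.4,1,0],"rot":[0,0,0],"fingers":0.49},{"translation":[0.4,1,0],"rot":[0,0,0],"fingers":0.49},{"translation":[0.4,1,0],"rot":[0,0,0],"fingers":0.49},{"translation":[0.4,1,0],"rot":[0,0,0],"fingers":0.49},{"translation":[0.4,1,0],"rot":[0,0,0],"fingers":0.49},{"translation":[0.15,0.8,0],"rot":[0,0,0],"fingers":0.49},{"translation":[0,0,0],"rot":[0,0,0],"fingers":0.49},{"translation":[0,0,0],"rot":[0,0,0],"fingers":0.49}]'
python3 - <<'E'
from h import *
s=r.get_state();I=r.snapshot('wrist')
m=(I.min(2)>140).astype(np.uint8)
n,l,st,ce=cv2.connectedComponentsWithStats(m)
for i in range(1,n):
    if 150<st[i,4]<1500: print(st[i],onz('wrist',ce[i],.016,s))
E
```

```text
time_s: 19.68
tool_pos: [0.5765, -0.3158, 0.1615]
orientation: [[1.0, 0.0, 0.002], [0.0, -1.0, -0.001], [0.002, 0.001, -1.0]]
wrist_force: [-0.3, -0.9, -0.7]
opening: 0.0451
grip_force: 0.0
[307.024 383.728] [0.5053 0.2403 0.015 ]
[328.011  447.2253] [0.4345 0.3491 0.015 ]
time_s: 22.28
tool_pos: [0.5045, 0.2408, 0.1586]
orientation: [[1.0, 0.002, -0.0], [0.002, -1.0, -0.0], [-0.0, 0.0, -1.0]]
wrist_force: [-0.6, -1.3, -0.4]
opening: 0.0447
grip_force: 0.0
[165  28  28  17 276] [0.663  0.3527 0.016 ]
[168  52  28  16 279] [0.6422 0.3493 0.016 ]
[301 208  33  26 275] [0.5114 0.2417 0.016 ]
[185 286  28  27 563] [0.4341 0.3499 0.016 ]
```

```bash
python3 -m creep '[{"translation":[0,0,-1],"rot":[0,0,0],"fingers":0.49},{"translation":[0,0,-1],"rot":[0,0,0],"fingers":0.49},{"translation":[0,0,-1],"rot":[0,0,0],"fingers":0.49},{"translation":[0,0,-1],"rot":[0,0,0],"fingers":0.49},{"translation":[0,0,-1],"rot":[0,0,0],"fingers":0.49},{"translation":[0,0,-1],"rot":[0,0,0],"fingers":0.49},{"translation":[0,0,-0.7],"rot":[0,0,0],"fingers":0.49},{"translation":[0,0,-0.2],"rot":[0,0,0],"fingers":0.49},{"translation":[0,0,0],"rot":[0,0,0],"fingers":0.49},{"translation":[0,0,0],"rot":[0,0,0],"fingers":1}]' >/dev/null
python3 -m creep '[{"translation":[0,0,0],"rot":[0,0,0],"fingers":1},{"translation":[0,0,0],"rot":[0,0,0],"fingers":1},{"translation":[0,0,0],"rot":[0,0,0],"fingers":1},{"translation":[0,0,1],"rot":[0,0,0],"fingers":1},{"translation":[0,0,1],"rot":[0,0,0],"fingers":1},{"translation":[0,0,1],"rot":[0,0,0],"fingers":1},{"translation":[-0.5,0,1],"rot":[0,0,0],"fingers":1},{"translation":[-1,-0.5,1],"rot":[0,0,0],"fingers":1},{"translation":[-1,-0.9,1],"rot":[0,0,0],"fingers":1},{"translation":[0,-1,1],"rot":[0,0,0],"fingers":1}]'
```

```text
time_s: 24.0
tool_pos: [0.4502, 0.1922, 0.1617]
orientation: [[1.0, 0.002, -0.004], [0.002, -1.0, -0.0], [-0.004, 0.0, -1.0]]
wrist_force: [-0.9, 0.2, -0.8]
opening: 0.0276
grip_force: 15.0
```

```bash
python3 -m creep '[{"translation":[0,-1,0],"rot":[0,0,0],"fingers":1},{"translation":[0,-1,0],"rot":[0,0,0],"fingers":1},{"translation":[0,-1,0],"rot":[0,0,0],"fingers":1},{"translation":[0,-1,0],"rot":[0,0,0],"fingers":1},{"translation":[0,-1,0],"rot":[0,0,0],"fingers":1},{"translation":[0,-1,0],"rot":[0,0,0],"fingers":1},{"translation":[0,-1,0],"rot":[0,0,0],"fingers":1},{"translation":[0,-1,0],"rot":[0,0,0],"fingers":1},{"translation":[0,-1,0],"rot":[0,0,0],"fingers":1},{"translation":[0,-1,0],"rot":[0,0,0],"fingers":1}]' >/dev/null
python3 -m creep '[{"translation":[0,-1,0],"rot":[0,0,0],"fingers":1},{"translation":[0,-1,0],"rot":[0,0,0],"fingers":1},{"translation":[0,-1,0],"rot":[0,0,0],"fingers":1},{"translation":[0,-1,0],"rot":[0,0,0],"fingers":1},{"translation":[0,-1,0],"rot":[0,0,0],"fingers":1},{"translation":[0,-1,0],"rot":[0,0,0],"fingers":1},{"translation":[0.8,-1,0],"rot":[0,0,0],"fingers":1},{"translation":[0.8,-1,0],"rot":[0,0,0],"fingers":1},{"translation":[0.8,-1,0],"rot":[0,0,0],"fingers":1},{"translation":[0.8,-1,0],"rot":[0,0,0],"fingers":1}]' >/dev/null
python3 -m creep '[{"translation":[0.8,-1,0],"rot":[0,0,0],"fingers":1},{"translation":[0.8,-1,0],"rot":[0,0,0],"fingers":1},{"translation":[0.8,-1,0],"rot":[0,0,0],"fingers":1},{"translation":[0.75,-1,0],"rot":[0,0,0],"fingers":1},{"translation":[0,-1,0],"rot":[0,0,0],"fingers":1},{"translation":[0,-0.4,0],"rot":[0,0,0],"fingers":1},{"translation":[0,0,-1],"rot":[0,0,0],"fingers":1},{"translation":[0,0,-1],"rot":[0,0,0],"fingers":1},{"translation":[0,0,-0.8],"rot":[0,0,0],"fingers":1},{"translation":[0,0,0],"rot":[0,0,0],"fingers":1}]'
```

```text
time_s: 26.5
tool_pos: [0.579, -0.3135, 0.1019]
orientation: [[1.0, 0.0, -0.005], [0.0, -1.0, 0.004], [-0.005, -0.004, -1.0]]
wrist_force: [0.2, 2.0, -0.2]
opening: 0.0272
grip_force: 15.0
```

```bash
python3 -m creep '[{"translation":[0,0,0],"rot":[0,0,0],"fingers":0.5},{"translation":[0,0,0],"rot":[0,0,0],"fingers":0.5},{"translation":[0,0,0],"rot":[0,0,0],"fingers":0.5},{"translation":[0,0,1],"rot":[0,0,0],"fingers":0.49},{"translation":[0,0,1],"rot":[0,0,0],"fingers":0.49},{"translation":[0,0,0.8],"rot":[0,0,0],"fingers":0.49},{"translation":[0,0,0],"rot":[0,0,0],"fingers":0.49}]'
python3 - <<'E'
from h import *
I=r.snapshot('wrist');J=r.snapshot('side')
m=(J[:,:].min(2)>190).astype(np.uint8);m[:350]=0;m[:,:250]=0;m[:,380:]=0
n,l,st,ce=cv2.connectedComponentsWithStats(m)
for i in range(1,n):
    if st[i,4]>40: print(ce[i],onz('side',ce[i],.015))
cv2.imwrite('pics/v7.png',I[120:420,170:470])
E
```

```text
time_s: 27.08
tool_pos: [0.5844, -0.3172, 0.1661]
orientation: [[1.0, 0.0, 0.007], [0.0, -1.0, -0.005], [0.007, 0.005, -1.0]]
wrist_force: [0.7, -1.0, -0.1]
opening: 0.0449
grip_force: 0.0
[328.0714 447.2088] [0.4344 0.349  0.015 ]
```

View pics/v7.png

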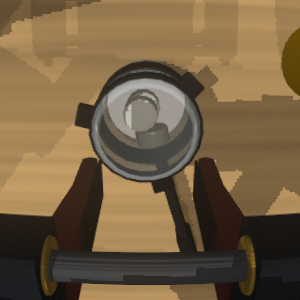

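All three tablets are inside the pot, with one leaning against the wall. Now the last one, D at (.434,.349).

```bash
python3 -m creep '[{"translation":[-1,1,0],"rot":[0,0,0],"fingers":0.49},{"translation":[-1,1,0],"rot":[0,0,0],"fingers":0.49},{"translation":[-1,1,0],"rot":[0,0,0],"fingers":0.49},{"translation":[-1,1,0],"rot":[0,0,0],"fingers":0.49},{"translation":[-1,1,0],"rot":[0,0,0],"fingers":0.49},{"translation":[-1,1,0],"rot":[0,0,0],"fingers":0.49},{"translation":[-1,1,0],"rot":[0,0,0],"fingers":0.49},{"translation":[-0.4,1,0],"rot":[0,0,0],"fingers":0.49},{"translation":[0,1,0],"rot":[0,0,0],"fingers":0.49},{"translation":[0,1,0],"rot":[0,0,0],"fingers":0.49}]' >/dev/null
python3 -m creep '[{"translation":[0,1,0],"rot":[0,0,0],"fingers":0.49},{"translation":[0,1,0],"rot":[0,0,0],"fingers":0.49},{"translation":[0,1,0],"rot":[0,0,0],"fingers":0.49},{"translation":[0,1,0],"rot":[0,0,0],"fingers":0.49},{"translation":[0,1,0],"rot":[0,0,0],"fingers":0.49},{"translation":[0,1,0],"rot":[0,0,0],"fingers":0.49},{"translation":[0,1,0],"rot":[0,0,0],"fingers":0.49},{"translation":[0,1,0],"rot":[0,0,0],"fingers":0.49},{"translation":[0,1,0],"rot":[0,0,0],"fingers":0.49},{"translation":[0,1,0],"rot":[0,0,0],"fingers":0.49}]' >/dev/null
python3 -m creep '[{"translation":[0,1,0],"rot":[0,0,0],"fingers":0.49},{"translation":[0,1,0],"rot":[0,0,0],"fingers":0.49},{"translation":[0,1,0],"rot":[0,0,0],"fingers":0.49},{"translation":[0,1,0],"rot":[0,0,0],"fingers":0.49},{"translation":[0,1,0],"rot":[0,0,0],"fingers":0.49},{"translation":[0,1,0],"rot":[0,0,0],"fingers":0.49},{"translation":[0,1,0],"rot":[0,0,0],"fingers":0.49},{"translation":[0,1,0],"rot":[0,0,0],"fingers":0.49},{"translation":[0,1,0],"rot":[0,0,0],"fingers":0.49},{"translation":[0,1,0],"rot":[0,0,0],"fingers":0.49}]' >/dev/null
python3 -m creep '[{"translation":[0,1,0],"rot":[0,0,0],"fingers":0.49},{"translation":[0,1,0],"rot":[0,0,0],"fingers":0.49},{"translation":[0,1,0],"rot":[0,0,0],"fingers":0.49},{"translation":[0,0.25,-1],"rot":[0,0,0],"fingers":0.49},{"translation":[0,0,-1],"rot":[0,0,0],"fingers":0.49},{"translation":[0,0,0],"rot":[0,0,0],"fingers":0.49},{"translation":[0,0,0],"rot":[0,0,0],"fingers":0.49}]'
python3 - <<'E'
from h import *
s=r.get_state();I=r.snapshot('wrist')
print(s['tool_pos'])
m=(I.min(2)>120).astype(np.uint8)
n,l,st,ce=cv2.connectedComponentsWithStats(m)
for i in range(1,n):
    if 150<st[i,4]<2500: print(st[i],onz('wrist',ce[i],.016,s))
E
```

```text
time_s: 30.27
tool_pos: [0.4322, 0.3485, 0.1194]
orientation: [[1.0, 0.0, -0.004], [0.0, -1.0, -0.002], [-0.004, 0.002, -1.0]]
wrist_force: [0.6, 0.9, 1.0]
opening: 0.0449
grip_force: 0.0
[0.4322 0.3485 0.1194]
[ 298  216   37   39 1102] [0.4348 0.3499 0.016 ]
[ 505  307   53   52 1640] [0.3375 0.1483 0.016 ]
[406 320  30  16 320] [0.3557 0.2644 0.016 ]
[ 99 386  30  50 483] [0.2398 0.567  0.016 ]
```

```bash
python3 -m creep '[{"translation":[0.05,0.05,-1],"rot":[0,0,0],"fingers":0.49},{"translation":[0,0,-1],"rot":[0,0,0],"fingers":0.49},{"translation":[0,0,-1],"rot":[0,0,0],"fingers":0.49},{"translation":[0,0,-1],"rot":[0,0,0],"fingers":0.49},{"translation":[0,0,-0.7],"rot":[0,0,0],"fingers":0.49},{"translation":[0,0,-0.3],"rot":[0,0,0],"fingers":0.49},{"translation":[0,0,0],"rot":[0,0,0],"fingers":0.49},{"translation":[0,0,0],"rot":[0,0,0],"fingers":1},{"translation":[0,0,0],"rot":[0,0,0],"fingers":1},{"translation":[0,0,0],"rot":[0,0,0],"fingers":1}]' 
python3 -m creep '[{"translation":[0,0,0],"rot":[0,0,0],"fingers":1},{"translation":[0,0,1],"rot":[0,0,0],"fingers":1},{"translation":[0,0,1],"rot":[0,0,0],"fingers":1},{"translation":[0,0,1],"rot":[0,0,0],"fingers":1},{"translation":[0,-1,1],"rot":[0,0,0],"fingers":1},{"translation":[0,-1,1],"rot":[0,0,0],"fingers":1},{"translation":[0,-1,1],"rot":[0,0,0],"fingers":1},{"translation":[0,-1,1],"rot":[0,0,0],"fingers":1},{"translation":[0,-1,0],"rot":[0,0,0],"fingers":1},{"translation":[0,-1,0],"rot":[0,0,0],"fingers":1}]'
```

```text
time_s: 31.15
tool_pos: [0.4357, 0.3509, 0.0223]
orientation: [[1.0, 0.0, 0.002], [0.0, -1.0, 0.001], [0.002, -0.001, -1.0]]
wrist_force: [1.6, 0.7, 0.2]
opening: 0.0281
grip_force: 0.1
time_s: 31.98
tool_pos: [0.4359, 0.23, 0.1631]
orientation: [[1.0, 0.001, 0.004], [0.001, -1.0, 0.002], [0.004, -0.002, -1.0]]
wrist_force: [-0.6, -0.6, -0.5]
opening: 0.0271
grip_force: 15.0
```

```bash
python3 -m creep '[{"translation":[0,-1,0],"rot":[0,0,0],"fingers":1},{"translation":[0,-1,0],"rot":[0,0,0],"fingers":1},{"translation":[0,-1,0],"rot":[0,0,0],"fingers":1},{"translation":[0,-1,0],"rot":[0,0,0],"fingers":1},{"translation":[0,-1,0],"rot":[0,0,0],"fingers":1},{"translation":[0,-1,0],"rot":[0,0,0],"fingers":1},{"translation":[0,-1,0],"rot":[0,0,0],"fingers":1},{"translation":[0,-1,0],"rot":[0,0,0],"fingers":1},{"translation":[0,-1,0],"rot":[0,0,0],"fingers":1},{"translation":[0,-1,0],"rot":[0,0,0],"fingers":1}]' >/dev/null
python3 -m creep '[{"translation":[0,-1,0],"rot":[0,0,0],"fingers":1},{"translation":[0,-1,0],"rot":[0,0,0],"fingers":1},{"translation":[0,-1,0],"rot":[0,0,0],"fingers":1},{"translation":[0,-1,0],"rot":[0,0,0],"fingers":1},{"translation":[0,-1,0],"rot":[0,0,0],"fingers":1},{"translation":[0,-1,0],"rot":[0,0,0],"fingers":1},{"translation":[0,-1,0],"rot":[0,0,0],"fingers":1},{"translation":[0,-1,0],"rot":[0,0,0],"fingers":1},{"translation":[0,-1,0],"rot":[0,0,0],"fingers":1},{"translation":[0.75,-1,0],"rot":[0,0,0],"fingers":1}]' >/dev/null
python3 -m creep '[{"translation":[1,-1,0],"rot":[0,0,0],"fingers":1},{"translation":[1,-1,0],"rot":[0,0,0],"fingers":1},{"translation":[1,-1,0],"rot":[0,0,0],"fingers":1},{"translation":[1,-1,0],"rot":[0,0,0],"fingers":1},{"translation":[1,-1,0],"rot":[0,0,0],"fingers":1},{"translation":[1,-1,0],"rot":[0,0,0],"fingers":1},{"translation":[0.5,-1,-0.8],"rot":[0,0,0],"fingers":1},{"translation":[0,-0.3,-1],"rot":[0,0,0],"fingers":1},{"translation":[0,0,-1],"rot":[0,0,0],"fingers":1},{"translation":[0,0,0],"rot":[0,0,0],"fingers":1}]'
python3 -m creep '[{"translation":[0,0,0],"rot":[0,0,0],"fingers":0.5},{"translation":[0,0,0],"rot":[0,0,0],"fingers":0.5},{"translation":[0,0,0],"rot":[0,0,0],"fingers":0.5},{"translation":[0,0,1],"rot":[0,0,0],"fingers":0.49},{"translation":[-0.5,0,1],"rot":[0,0,0],"fingers":0.49},{"translation":[-1,0,1],"rot":[0,0,0],"fingers":0.49},{"translation":[-1,0,0.5],"rot":[0,0,0],"fingers":0.49},{"translation":[-1,0,0],"rot":[0,0,0],"fingers":0.49},{"translation":[0,0,0],"rot":[0,0,0],"fingers":0.49},{"translation":[0,0,0],"rot":[0,0,0],"fingers":0.49}]'
python3 - <<'E'
from h import *
s=r.get_state();I=r.snapshot('wrist');cv2.imwrite('pics/v8.png',I[60:420,120:540])
for t in ['pot','pot_grip']:
    for k in r.mark_of(t,'wrist')[:2]: print(t,round(k['conf'],2),k['uv'],onz('wrist',k['uv'],.032 if 'grip' in t else 0,s))
k=r.cut_out('pot_grip','wrist')[0];print(k['conf'],k['bbox'])
# lever axis: dark pixels on mask
P=np.argwhere(k['mask'])[:,::-1]
c=(P[P[:,1]>250]);
for row in range(int(P[:,1].min()),int(P[:,1].max())+1,8):
    xs=P[P[:,1]==row][:,0]
    if len(xs): print(row,xs.min(),xs.max(),onz('wrist',(xs.mean(),row),.044,s))
J=r.snapshot('side');print((J[350:470,250:380].min(2)>190).sum(),s['tool_pos'])
E
```

```text
time_s: 34.48
tool_pos: [0.5775, -0.3146, 0.1014]
orientation: [[1.0, -0.0, -0.005], [-0.0, -1.0, 0.004], [-0.005, -0.004, -1.0]]
wrist_force: [-0.7, 1.2, -0.8]
opening: 0.0273
grip_force: 15.0
time_s: 35.32
tool_pos: [0.5099, -0.3157, 0.1767]
orientation: [[1.0, -0.001, 0.002], [-0.001, -1.0, -0.001], [0.002, 0.001, -1.0]]
wrist_force: [0.5, -1.0, 0.3]
opening: 0.0448
grip_force: 0.0
pot 0.94 [315.5, 132.8] [ 0.5833 -0.314   0.    ]
pot_grip 0.91 [361.7, 296.6] [ 0.4431 -0.3547  0.032 ]
0.6 [309.9, 197.9, 132.5, 239.1]
79 316 319 [ 0.6256 -0.3157  0.044 ]
87 290 369 [ 0.6195 -0.3236  0.044 ]
95 279 376 [ 0.6134 -0.3231  0.044 ]
103 271 369 [ 0.6073 -0.3175  0.044 ]
111 265 369 [ 0.6012 -0.3153  0.044 ]
119 249 373 [ 0.5952 -0.3107  0.044 ]
127 246 375 [ 0.5891 -0.3096  0.044 ]
135 246 377 [ 0.583  -0.3107  0.044 ]
143 260 377 [ 0.5769 -0.3184  0.044 ]
151 262 375 [ 0.5708 -0.3178  0.044 ]
159 264 373 [ 0.5647 -0.3148  0.044 ]
167 268 369 [ 0.5586 -0.3141  0.044 ]
175 273 362 [ 0.5524 -0.3157  0.044 ]
183 280 356 [ 0.5462 -0.316   0.044 ]
191 295 345 [ 0.5399 -0.3175  0.044 ]
199 325 348 [ 0.5336 -0.3303  0.044 ]
207 327 344 [ 0.5272 -0.3296  0.044 ]
215 336 346 [ 0.5208 -0.3339  0.044 ]
223 338 349 [ 0.5143 -0.336   0.044 ]
231 340 352 [ 0.5077 -0.3381  0.044 ]
239 343 354 [ 0.501  -0.3403  0.044 ]
247 345 355 [ 0.4942 -0.3417  0.044 ]
255 347 357 [ 0.4873 -0.3435  0.044 ]
263 349 359 [ 0.4802 -0.3453  0.044 ]
271 349 365 [ 0.4731 -0.3481  0.044 ]
279 351 368 [ 0.4658 -0.3505  0.044 ]
287 352 364 [ 0.4584 -0.3495  0.044 ]
295 356 363 [ 0.4508 -0.3511  0.044 ]
303 358 362 [ 0.4431 -0.3519  0.044 ]
311 360 362 [ 0.4351 -0.3531  0.044 ]
0 [ 0.5099 -0.3157  0.1767]
```

View pics/v8.png

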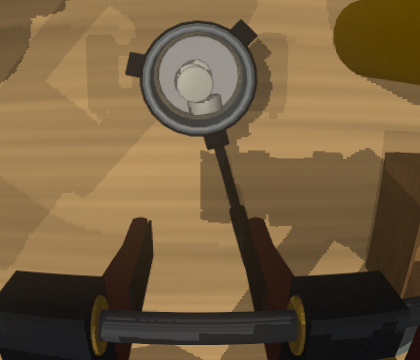

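All four tablets are in the pot and the mat is empty. The lever runs from about crop (222,145) to (245,235). Next I'll fit the feeder pose to its silhouettes and check the room around the grip.

```bash
cat > fit.py <<'E'
from h import *
from scipy.optimize import minimize
def cyl(p,q,rad,n=16):
    p,q=np.array(p,float),np.array(q,float);d=(q-p)/np.linalg.norm(q-p);a=np.cross(d,[.3,.5,.81]);a/=np.linalg.norm(a);b=np.cross(d,a)
    return np.array([e+rad*(np.cos(t)*a+np.sin(t)*b) for e in(p,q) for t in np.linspace(0,2*np.pi,n,False)])
def box(x0,x1,y0,y1,z0,z1): return np.array([[x,y,z] for x in(x0,x1) for y in(y0,y1) for z in(z0,z1)],float)
parts=[cyl([0,0,162],[0,0,227],61,40),box(60,70,-140,140,193,229),box(-112,-55,-12,-7,120,146)]
for s in(-1,1):
    parts+=[box(65-20.5,65+20.5,s*140-20.5,s*140+20.5,0,240),cyl([10,s*55,212],[10,s*175,212],9),cyl([10,s*175,212],[110,s*175,212],9),cyl([110,s*175,0],[110,s*175,212],9)]
def render(n,p):
    c,s=np.cos(p[2]),np.sin(p[2]);R=np.array([[c,-s,0],[s,c,0],[0,0,1]]);m=np.zeros((480*2,640*2),np.uint8)
    for P in parts:
        W=(R@(P/1000).T).T+[p[0],p[1],0]
        uv=np.array([proj(n,w) for w in W]);cv2.fillConvexPoly(m,cv2.convexHull(np.round(uv*2*16+16).astype(np.int32)),1,shift=4)
    return cv2.resize(m.astype(np.float32),(640,480),interpolation=cv2.INTER_AREA)
E
python3 - <<'E'
from fit import *
M={}
for n in('scene','side'):
    I=r.snapshot(n);k=r.cut_out('feeder',n)[0];M[n]=k['mask'].astype(np.float32);print(n,k['conf'],k['bbox']);cv2.imwrite(f'pics/f_{n}.png',I)
def cost(p,ns=('scene','side')):
    t=0
    for n in ns:
        R=render(n,p);t+=1-np.minimum(R,M[n]).sum()/np.maximum(R,M[n]).sum()
    return t
for ns in [('scene','side'),('scene',),('side',)]:
    o=minimize(lambda v:cost([v[0]/100,v[1]/100,v[2]/20],ns),[66.7,-3,.174*20],method='Nelder-Mead',options=dict(initial_simplex=[[66.7,-3,3.5],[67.5,-3,3.5],[66.7,-2.2,3.5],[66.7,-3,4.1]],xatol=.01,fatol=1e-4,maxiter=90))
    p=[o.x[0]/100,o.x[1]/100,o.x[2]/20];print(ns,np.array(p),np.degrees(p[2]),o.fun)
    if len(ns)==2: pb=p
I=cv2.imread('pics/f_scene.png')[180:380,240:480];J=cv2.imread('pics/f_side.png')[130:350,180:360]
def ov(n,sl):
    A=cv2.imread(f'pics/f_{n}.png');A=cv2.resize(A,None,fx=2,fy=2)
    e=cv2.Canny((cv2.resize(render(n,pb),None,fx=2,fy=2)>.5).astype(np.uint8)*255,50,100);A[e>0]=(0,255,0)
    return A[sl]
a=ov('scene',np.s_[380:740,500:920]);b=ov('side',np.s_[280:700,370:700]);H=420
cv2.imwrite('pics/ov.png',np.hstack([cv2.copyMakeBorder(a,0,H-360,0,0,0),b]))
s1=dict(tool_pos=[.4213,-.2611,.2969],orientation=[[1,.002,.0003],[.002,-1,-.0005],[.0003,.0005,-1]])
for uv in [(505,125),(500,228)]: print('box',[onz('wrist',uv,z,s1)[:2] for z in(.06,)])
print('ring',onz('wrist',(525,280),.01,s1))
E
```

```text
scene 0.84 [359.4, 287.6, 191.0, 150.9]
side 0.83 [260.7, 244.9, 132.0, 180.9]Traceback (most recent call last):
  File "<stdin>", line 11, in <module>
    res = _minimize_neldermead(fun, x0, args, callback, bounds=bounds,
                               **options)
    fxr = func(xr)
    fx = function(np.copy(x), *(wrapper_args + args))
  File "<stdin>", line 11, in <lambda>
  File "<stdin>", line 8, in cost
  File "fit.py", line 14, in render
    uv=np.array([proj(n,w) for w in W]);cv2.fillConvexPoly(m,cv2.convexHull(np.round(uv*2*16+16).astype(np.int32)),1,shift=4)
                 ~~~~^^^^^
  File "h.py", line 20, in proj
    c=cam(n)
  File "h.py", line 3, in cam
    def cam(n): return r.camera_model(n)
                       ~~~~~~~~~~~~~~^^^
ValueError: time passes only in moves, steps and waits
```

```bash
sed -i 's/^def cam(n).*/import functools\n@functools.cache\ndef cam(n): return r.camera_model(n)/' h.py
python3 - <<'E'
from fit import *
M={}
for n in('scene','side'):
    I=r.snapshot(n);k=r.cut_out('feeder',n)[0];M[n]=k['mask'].astype(np.float32);cv2.imwrite(f'pics/f_{n}.png',I);np.save(f'm_{n}.npy',k['mask'])
def cost(p,ns=('scene','side')):
    t=0
    for n in ns:
        R=render(n,p);t+=1-np.minimum(R,M[n]).sum()/np.maximum(R,M[n]).sum()
    return t
for ns in [('scene','side'),('scene',),('side',)]:
    o=minimize(lambda v:cost([v[0]/100,v[1]/100,v[2]/20],ns),[66.7,-3,.174*20],method='Nelder-Mead',options=dict(initial_simplex=[[66.7,-3,3.5],[67.5,-3,3.5],[66.7,-2.2,3.5],[66.7,-3,4.1]],xatol=.01,fatol=1e-4,maxiter=90))
    p=[o.x[0]/100,o.x[1]/100,o.x[2]/20];print(ns,np.array(p),np.degrees(p[2]),o.fun)
    if len(ns)==2: pb=p
def ov(n,sl):
    A=cv2.imread(f'pics/f_{n}.png');A=cv2.resize(A,None,fx=2,fy=2)
    e=cv2.Canny((cv2.resize(render(n,pb),None,fx=2,fy=2)>.5).astype(np.uint8)*255,50,100);A[e>0]=(0,255,0)
    return A[sl]
a=ov('scene',np.s_[380:740,500:920]);b=ov('side',np.s_[280:700,370:700]);H=420
cv2.imwrite('pics/ov.png',np.hstack([cv2.copyMakeBorder(a,0,H-360,0,0,0),b]))
s1=dict(tool_pos=[.4213,-.2611,.2969],orientation=[[1,.002,.0003],[.002,-1,-.0005],[.0003,.0005,-1]])
for uv in [(505,125),(500,228)]: print('box',[onz('wrist',uv,z,s1)[:2] for z in(.06,)])
print('ring',onz('wrist',(525,280),.01,s1))
E
```

```text
('scene', 'side') [ 0.6606 -0.0321  0.1904] 10.909973967335137 0.37816786766052246
('scene',) [ 0.6611 -0.0318  0.1845] 10.569481061729011 0.18857306241989136
('side',) [ 0.661  -0.0304  0.201 ] 11.519093582096643 0.1836903691291809
box [array([ 0.5112, -0.4698])]
box [array([ 0.3911, -0.4761])]
ring [ 0.2981 -0.5615  0.01  ]
```

View pics/ov.png

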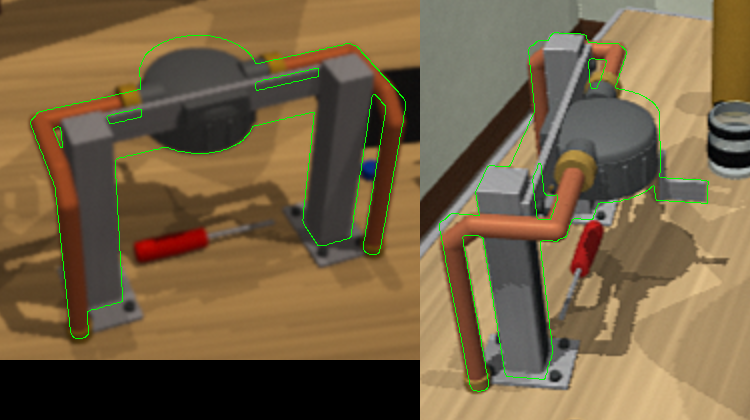

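The overlay matches posts, pipes and stop arm within about 2 mm. That puts the feeder axis at (.662,-.032) with a yaw of about 10.7°. I'll grip the lever with the tool tilted 30° outward, so the gripper body stays clear of the copper pipes at the feeder.

```bash
python3 -m creep '[{"translation":[-0.6,-0.4,0],"rot":[0,0,0.81],"fingers":0.49},{"translation":[-0.6,-0.4,0],"rot":[0,0,0.81],"fingers":0.49},{"translation":[-0.6,-0.4,0],"rot":[0,0,0.81],"fingers":0.49},{"translation":[-0.6,-0.4,0],"rot":[0,0,0.81],"fingers":0.49},{"translation":[-0.36,-0.25,-0.8],"rot":[0,0,0.81],"fingers":0.49},{"translation":[0,0,-1],"rot":[0.28,-0.96,0],"fingers":0.49},{"translation":[0,0,-1],"rot":[0.28,-0.96,0],"fingers":0.49},{"translation":[0,0,-1],"rot":[0.28,-0.96,0],"fingers":0.49},{"translation":[0,0,0],"rot":[0.28,-0.96,0],"fingers":0.49},{"translation":[0,0,0],"rot":[0.28,-0.96,0],"fingers":0.49}]' >/dev/null
python3 -m creep '[{"translation":[0,0,0],"rot":[0.28,-0.96,0],"fingers":0.49},{"translation":[0,0,0],"rot":[0.28,-0.96,0],"fingers":0.49},{"translation":[0,0,0],"rot":[0.14,-0.48,0],"fingers":0.49},{"translation":[0,0,0],"rot":[0,0,0],"fingers":0.49},{"translation":[0,0,0],"rot":[0,0,0],"fingers":0.49}]'
python3 - <<'E'
from h import *
s=r.get_state();I=r.snapshot('wrist');cv2.imwrite('pics/v9.png',I)
for k in r.mark_of('pot_grip','wrist')[:2]: print(round(k['conf'],2),k['uv'],onz('wrist',k['uv'],.032,s))
for k in r.mark_of('pot','wrist')[:1]: print(round(k['conf'],2),k['uv'],onz('wrist',k['uv'],0,s))
R=np.array(s['orientation']);print('tooldirs',R[:,0],R[:,2])
k=r.cut_out('pot','wrist')[0];P=np.argwhere(k['mask'])[:,::-1]
for row in range(int(P[:,1].min()),int(P[:,1].max())+1,14):
    xs=P[P[:,1]==row][:,0]
    if len(xs): print(row,xs.min(),xs.max(),onz('wrist',(xs.mean(),row),.044,s)[:2])
E
```

```text
time_s: 37.22
tool_pos: [0.454, -0.353, 0.0987]
orientation: [[0.833, 0.278, 0.479], [0.24, -0.961, 0.14], [0.499, -0.001, -0.867]]
wrist_force: [-0.7, -0.7, 0.1]
opening: 0.0446
grip_force: 0.0
0.93 [319.5, 326.4] [ 0.4459 -0.3562  0.032 ]
tooldirs [0.8327 0.2401 0.499 ] [ 0.479   0.1397 -0.8666]
42 307 322 [ 0.6479 -0.295 ]
56 258 378 [ 0.6344 -0.3021]
70 248 389 [ 0.6208 -0.3054]
84 257 380 [ 0.6081 -0.309 ]
98 256 380 [ 0.596  -0.3121]
112 258 378 [ 0.585  -0.3168]
126 263 373 [ 0.5737 -0.3187]
140 266 369 [ 0.563  -0.3212]
154 272 364 [ 0.553  -0.3244]
168 280 357 [ 0.5434 -0.3276]
182 296 339 [ 0.5337 -0.3296]
196 313 324 [ 0.5247 -0.3329]
210 313 325 [ 0.5159 -0.3358]
224 312 326 [ 0.5071 -0.3383]
238 313 325 [ 0.4985 -0.3408]
252 313 325 [ 0.49   -0.3432]
266 313 325 [ 0.4816 -0.3456]
280 313 325 [ 0.4734 -0.348 ]
294 308 330 [ 0.4651 -0.3503]
308 308 330 [ 0.4569 -0.3527]
322 308 330 [ 0.4488 -0.355 ]
336 308 330 [ 0.4406 -0.3574]
350 308 330 [ 0.4323 -0.3598]
364 308 330 [ 0.424  -0.3622]
```

The lever is exactly in line with the tool. Lowering and gripping.

```bash
python3 -m creep '[{"translation":[0,0,-1],"rot":[0,0,0],"fingers":0.49},{"translation":[0,0,-1],"rot":[0,0,0],"fingers":0.49},{"translation":[0,0,-1],"rot":[0,0,0],"fingers":0.49},{"translation":[0,0,-0.55],"rot":[0,0,0],"fingers":0.49},{"translation":[0,0,0],"rot":[0,0,0],"fingers":0.49},{"translation":[0,0,0],"rot":[0,0,0],"fingers":1},{"translation":[0,0,0],"rot":[0,0,0],"fingers":1},{"translation":[0,0,0],"rot":[0,0,0],"fingers":1},{"translation":[0,0,0],"rot":[0,0,0],"fingers":1},{"translation":[0,0,0],"rot":[0,0,0],"fingers":1}]' 60
python3 -m creep '[{"translation":[0,0,0],"rot":[0,0,0],"fingers":1},{"translation":[0,0,0],"rot":[0,0,0],"fingers":1},{"translation":[0,0,0.2],"rot":[0,0,0],"fingers":1},{"translation":[0,0,0.3],"rot":[0,0,0],"fingers":1},{"translation":[0,0,0.5],"rot":[0,0,0],"fingers":1},{"translation":[0,0,0.5],"rot":[0,0,0],"fingers":1},{"translation":[0,0,0],"rot":[0,0,0],"fingers":1},{"translation":[0,0,0],"rot":[0,0,0],"fingers":1},{"translation":[0,0,0],"rot":[0,0,0],"fingers":1},{"translation":[0,0,0],"rot":[0,0,0],"fingers":1}]'
python3 - <<'E'
from h import *
s=r.get_state();print(s['tool_pos'],np.array(s['orientation'])[:,2],np.array(s['wrist_force']),np.array(s['moment']))
I=r.snapshot('wrist');cv2.imwrite('pics/v10.png',I)
k=r.cut_out('pot','wrist')[0];P=np.argwhere(k['mask'])[:,::-1];print(k['bbox'])
for row in (70,98,196,224,252,280):
    xs=P[P[:,1]==row][:,0]
    if len(xs): print(row,xs.min(),xs.max())
E
```

```text
time_s: 38.25
tool_pos: [0.4549, -0.353, 0.0288]
orientation: [[0.831, 0.28, 0.481], [0.243, -0.96, 0.139], [0.5, 0.001, -0.866]]
wrist_force: [0.7, -0.8, -0.0]
opening: 0.0149
grip_force: 0.1
time_s: 39.08
tool_pos: [0.4543, -0.3522, 0.0575]
orientation: [[0.832, 0.279, 0.479], [0.241, -0.96, 0.141], [0.5, -0.001, -0.866]]
wrist_force: [-0.4, 0.4, -3.0]
opening: 0.0134
grip_force: 60.0
[ 0.4543 -0.3522  0.0575] [ 0.4794  0.1408 -0.8662] [-0.4163  0.3879 -3.0316] [-0.2096  0.7583 -0.0259]
[316.0, 188.8, 173.6, 377.6]
70 245 390
98 254 381
196 308 326
224 309 326
252 308 326
280 305 331
```

```bash
cat > potfit.py <<'E'
from h import *
def potmask(s,phi,roff=.1335,zoff=.0277,cam='wrist',dy=0):
    R=np.array(s['orientation']);n=np.array([R[0,1],R[1,1],0]);n/=np.linalg.norm(n);inw=np.array([-n[1],n[0],0])
    # phi>0: far side of pot drops
    up0=np.array([0,0,1.]);inp=np.cos(phi)*inw-np.sin(phi)*up0;up=np.cos(phi)*up0+np.sin(phi)*inw
    g=np.array(s['tool_pos']);c=g+roff*inp-zoff*up+dy*n
    a=np.linspace(0,2*np.pi,48);m=np.zeros((480,640),np.uint8)
    f=lambda P:cv2.fillConvexPoly(m,cv2.convexHull(np.round(np.array([proj(cam,p,s) for p in P])*16).astype(np.int32)),1,shift=4)
    f([c+.038*(np.cos(t)*inp+np.sin(t)*n)+z*up for t in a for z in(0,.082)])
    for k in range(3):
        t=np.pi+k*2*np.pi/3;d=np.cos(t)*inp+np.sin(t)*n;e=np.cross(up,d)
        f([c+rr*d+w*e+z*up for rr in(.03,.049) for w in(-.008,.008) for z in(.07,.076)])
    return m,c,up
def fitphi(s,mask,cam='wrist'):
    from scipy.optimize import minimize
    P=np.argwhere(mask);out=[]
    def cost(v):
        m,c,_=potmask(s,v[0]/20,.1335+v[1]/200,cam=cam,dy=v[2]/200)
        rmax=np.where(m.any(1))[0].max()-30;a=m[:rmax].astype(bool);b=mask[:rmax]
        return 1-(a&b).sum()/(a|b).sum()
    o=minimize(cost,[0,0,0],method='Nelder-Mead',options=dict(initial_simplex=[[0,0,0],[1.2,0,0],[0,1,0],[0,0,.7]],maxiter=120,xatol=.02,fatol=1e-4))
    m,c,up=potmask(s,o.x[0]/20,.1335+o.x[1]/200,cam=cam,dy=o.x[2]/200)
    return np.degrees(o.x[0]/20),o.x[1]*5,o.x[2]*5,o.fun,c
E
python3 - <<'E'
from potfit import *
s=r.get_state();r.snapshot('wrist');k=r.cut_out('pot','wrist')[0]
print(fitphi(s,k['mask']))
r.snapshot('side');k=r.cut_out('pot','side');
if k: print(k[0]['conf'],k[0]['bbox'],fitphi(s,k[0]['mask'],'side'))
E
```

```text
(np.float64(-0.8652224890018315), np.float64(-3.8677528908670666), np.float64(0.0833135321632858), np.float64(0.04152556486981629), array([ 0.5793, -0.3159,  0.0317]))
0.87 [370.1, 201.5, 79.8, 40.0] (np.float64(1.3340154968728872), np.float64(-0.8498355069342128), np.float64(-0.0014343942195606078), np.float64(0.04575163398692805), array([ 0.5811, -0.3153,  0.0267]))
```

The pot hangs upright, with a pitch of about 0–1°. I'll carry it over and around the front of the stop arm to the left side, turning it on the way.

```bash
python3 -m creep '[{"translation":[-0.2,0,0.5],"rot":[0,0,0],"fingers":1},{"translation":[-0.4,0,0.9],"rot":[0,0,0],"fingers":1},{"translation":[-0.4,0,1],"rot":[0,0,0],"fingers":1},{"translation":[-0.4,0,1],"rot":[0,0,0],"fingers":1},{"translation":[-0.4,0.15,1],"rot":[0,0,0],"fingers":1},{"translation":[-0.4,0.5,1],"rot":[0,0,0],"fingers":1},{"translation":[-0.3,0.8,0.6],"rot":[0,0,0],"fingers":1},{"translation":[0,1,0.3],"rot":[0,0,-0.4],"fingers":1},{"translation":[0,1,0],"rot":[0,0,-0.6],"fingers":1},{"translation":[0,1,0],"rot":[0,0,-0.7],"fingers":1}]' >/dev/null
python3 -m creep '[{"translation":[0,1,0],"rot":[0,0,-0.7],"fingers":1},{"translation":[0,1,0],"rot":[0,0,-0.7],"fingers":1},{"translation":[0,1,0],"rot":[0,0,-0.7],"fingers":1},{"translation":[0,1,0],"rot":[0,0,-0.7],"fingers":1},{"translation":[0,1,0],"rot":[0,0,-0.7],"fingers":1},{"translation":[0,1,0],"rot":[0,0,-0.7],"fingers":1},{"translation":[0,1,0],"rot":[0,0,-0.7],"fingers":1},{"translation":[0,1,0],"rot":[0,0,-0.7],"fingers":1},{"translation":[0,1,0],"rot":[0,0,-0.7],"fingers":1},{"translation":[0,1,0],"rot":[0,0,-0.7],"fingers":1}]' 
python3 -m creep '[{"translation":[0,1,0],"rot":[0,0,-0.7],"fingers":1},{"translation":[0,1,0],"rot":[0,0,-0.7],"fingers":1},{"translation":[0,1,0],"rot":[0,0,-0.7],"fingers":1},{"translation":[0,1,0],"rot":[0,0,-0.7],"fingers":1},{"translation":[0,1,0],"rot":[0,0,-0.7],"fingers":1},{"translation":[0,1,0],"rot":[0,0,-0.7],"fingers":1},{"translation":[0,1,0],"rot":[0,0,-0.7],"fingers":1},{"translation":[0,1,0],"rot":[0,0,-0.3],"fingers":1},{"translation":[0,1,0],"rot":[0,0,0],"fingers":1},{"translation":[0.3,0.8,0],"rot":[0,0,0],"fingers":1}]' 
python3 -m creep '[{"translation":[0.6,0.6,0],"rot":[0,0,0],"fingers":1},{"translation":[0.6,0.3,-0.4],"rot":[0,0,0],"fingers":1},{"translation":[0.5,0,-0.8],"rot":[0,0,0],"fingers":1},{"translation":[0,0,-1],"rot":[0,0,0],"fingers":1},{"translation":[0,0,-1],"rot":[0,0,0],"fingers":1},{"translation":[0,0,-0.8],"rot":[0,0,0],"fingers":1},{"translation":[0,0,-0.5],"rot":[0,0,0],"fingers":1},{"translation":[0,0,-0.3],"rot":[0,0,0],"fingers":1},{"translation":[0,0,0],"rot":[0,0,0],"fingers":1},{"translation":[0,0,0],"rot":[0,0,0],"fingers":1}]' 
python3 - <<'E'
from potfit import *
s=r.get_state();R=np.array(s['orientation']);print(s['tool_pos'],'yaw',np.degrees(np.arctan2(R[1,0],R[0,0])),'tilt',np.degrees(np.arcsin(R[2,0])),s['opening'])
r.snapshot('wrist');k=r.cut_out('pot','wrist')[0]
print(fitphi(s,k['mask']))
cv2.imwrite('pics/v11s.png',r.snapshot('side'));k=r.cut_out('pot','side');
if k: print(k[0]['conf'],k[0]['bbox'],fitphi(s,k[0]['mask'],'side'))
E
```

```text
time_s: 41.05
tool_pos: [0.4012, -0.0856, 0.1821]
orientation: [[0.841, -0.265, 0.472], [-0.232, -0.964, -0.13], [0.49, -0.001, -0.872]]
wrist_force: [0.1, -0.9, -3.3]
opening: 0.0137
grip_force: 60.0
time_s: 41.88
tool_pos: [0.4019, 0.0452, 0.1774]
orientation: [[0.789, -0.452, 0.416], [-0.399, -0.892, -0.211], [0.466, 0.001, -0.885]]
wrist_force: [-0.4, 0.0, -2.3]
opening: 0.0135
grip_force: 60.0
time_s: 42.72
tool_pos: [0.4452, 0.0551, 0.1034]
orientation: [[0.808, -0.442, 0.39], [-0.399, -0.897, -0.189], [0.434, -0.003, -0.901]]
wrist_force: [-0.3, -0.4, -2.5]
opening: 0.014
grip_force: 60.0
[0.4452 0.0551 0.1034] yaw -26.309131707962027 tilt 25.6927802516736 0.014019902177671201
(np.float64(3.5257752182428344), np.float64(-3.3714347379835368), np.float64(0.09992404643363949), np.float64(0.03822192288264015), array([ 0.5601, -0.0016,  0.0677]))
0.62 [337.6, 267.5, 90.1, 66.6] (np.float64(5.661862221858064), np.float64(-4.79895420098274), np.float64(-1.7603305798831075), np.float64(0.0600255427841635), array([0.5584, 0.0013, 0.0631]))
```

```bash
python3 - <<'E'
from h import *
s=r.get_state();print(np.array(s['q']),s['time_s'])
E
```

```text
[ 0.1796  0.273   2.2638 -0.8508  0.3462  2.9791] 42.9167
```

Joint 6 reached its range because the tool was too close in, so part of the yaw and tilt was lost. I'll move outward and recover both there.

```bash
python3 -m creep '[{"translation":[0.1,0.5,0],"rot":[0,0,0],"fingers":1},{"translation":[0.1,0.9,0],"rot":[0,0,0],"fingers":1},{"translation":[0.2,0.9,0],"rot":[0,0,0],"fingers":1},{"translation":[0.5,0.9,0],"rot":[0,0,0],"fingers":1},{"translation":[0.6,0.5,0],"rot":[0,0,0],"fingers":1},{"translation":[0.5,0,0],"rot":[0,0,0],"fingers":1},{"translation":[0,0,0],"rot":[-0.2,-0.25,0],"fingers":1},{"translation":[0,0,0],"rot":[-0.2,-0.25,0],"fingers":1},{"translation":[0,0,0],"rot":[-0.2,-0.25,-0.3],"fingers":1},{"translation":[0,0,0],"rot":[0,0,-0.5],"fingers":1}]' 
python3 - <<'E'
from h import *
s=r.get_state();R=np.array(s['orientation']);print(np.array(s['q']),s['tool_pos'],'yaw',np.degrees(np.arctan2(R[1,0],R[0,0])),'tilt',np.degrees(np.arcsin(R[2,0])))
E
```

```text
time_s: 43.75
tool_pos: [0.4951, 0.1191, 0.1265]
orientation: [[0.79, -0.476, 0.386], [-0.421, -0.88, -0.221], [0.445, 0.012, -0.895]]
wrist_force: [0.6, 2.1, -6.4]
opening: 0.0134
grip_force: 60.0
[ 0.3454  0.3088  2.0806 -0.7016  0.5527  2.9777] [0.4951 0.1191 0.1265] yaw -28.063770697804244 tilt 26.42633684519231
```

```bash
python3 -m creep '[{"translation":[0,0,-0.3],"rot":[0,0,0.3],"fingers":1},{"translation":[0,0,-0.5],"rot":[0,0,0.4],"fingers":1},{"translation":[0,0,-0.6],"rot":[0,0,0.4],"fingers":1},{"translation":[0,0,-0.5],"rot":[0,0,0],"fingers":1},{"translation":[0,0,0],"rot":[0,0,0],"fingers":1},{"translation":[0,0,0],"rot":[0,0,0],"fingers":1}]' 
python3 - <<'E'
from potfit import *
s=r.get_state();R=np.array(s['orientation']);print(np.array(s['q']),s['tool_pos'],'yaw',np.degrees(np.arctan2(R[1,0],R[0,0])),'tilt',np.degrees(np.arcsin(R[2,0])))
r.snapshot('wrist');k=r.cut_out('pot','wrist')[0]
print(fitphi(s,k['mask']))
cv2.imwrite('pics/v12s.png',r.snapshot('side'));k=r.cut_out('pot','side');
if k: print(k[0]['conf'],k[0]['bbox'],fitphi(s,k[0]['mask'],'side'))
E
```

```text
time_s: 44.25
tool_pos: [0.4987, 0.1172, 0.0939]
orientation: [[0.826, -0.405, 0.393], [-0.36, -0.914, -0.185], [0.434, 0.012, -0.901]]
wrist_force: [-0.4, -0.6, -2.3]
opening: 0.0134
grip_force: 60.0
[ 0.3088  0.3663  2.1206 -0.7853  0.4321  2.9787] [0.4987 0.1172 0.0939] yaw -23.542134662544157 tilt 25.744009647972558
(np.float64(3.7902246888909334), np.float64(-3.8795026059708104), np.float64(-0.35169611066940026), np.float64(0.05238597855674687), array([0.6154, 0.066 , 0.0577]))
0.82 [301.4, 284.7, 91.3, 68.0] (np.float64(5.554769104112078), np.float64(-3.4128142773573087), np.float64(-1.5677375307863577), np.float64(0.05549263873159682), array([0.6153, 0.0674, 0.0538]))
```

```bash
cat > kin.py <<'E'
import numpy as np
from scipy.spatial.transform import Rotation as Ro
from scipy.optimize import least_squares
D=[([-1.326,.359,1.51,0,1.272,-.115],[.211,-.562,.237],[[.936,.3521,0],[.3521,-.936,0],[0,0,-1]]),
([.1796,.273,2.2638,-.8508,.3462,2.9791],[.4452,.0551,.1034],[[.808,-.442,.39],[-.399,-.897,-.189],[.434,-.003,-.901]]),
([.3454,.3088,2.0806,-.7016,.5527,2.9777],[.4951,.1191,.1265],[[.79,-.476,.386],[-.421,-.88,-.221],[.445,.012,-.895]]),
([.3088,.3663,2.1206,-.7853,.4321,2.9787],[.4987,.1172,.0939],[[.826,-.405,.393],[-.36,-.914,-.185],[.434,.012,-.901]])]
e=lambda a,t:Ro.from_euler(a,t)
def fk(q,p):
    A=e('z',q[0]);B=A*e('y',q[1]);C=A*e('y',q[1]+q[2])*e('z',q[3]);W=C*e('y',q[4])
    R=W*e('z',q[5]+p[6]) 
    t=A.apply([p[0],0,p[1]])+B.apply([0,0,p[2]])+C.apply([p[5],0,p[3]])+W.apply([0,0,p[4]])
    return t,R.as_matrix()
def res(p): return np.concatenate([np.r_[(fk(q,p)[0]-t)*1,((fk(q,p)[1]-np.array(R))*.1).ravel()] for q,t,R in D]+[0.003*(p[:6]-np.array([0,.4,.45,.4,.25,0]))])
best=min((least_squares(res,[0,.4,.45,.4,.25,0,c]) for c in(0,1.57,3.14,-1.57)),key=lambda o:o.cost);P=best.x
LIM=np.array([[-2.97,2.97],[-1.01,2.36],[.21,2.38],[-.96,4.11],[.2,2.71],[-2.98,2.98]])
def pose(yaw,tilt):
    y=np.radians(yaw);t=np.radians(tilt);n=np.array([np.cos(y),np.sin(y),0]);z=np.array([0,0,-1])*np.cos(t)+n*np.sin(t);yy=np.array([np.sin(y),-np.cos(y),0]);return np.c_[np.cross(yy,z),yy,z]
def ik(t,R,q0):
    o=least_squares(lambda q:np.r_[fk(q,P)[0]-t,((fk(q,P)[1]-R)*.3).ravel()],np.clip(q0,LIM[:,0]+.01,LIM[:,1]-.01),bounds=(LIM[:,0],LIM[:,1]));return o.x,np.sqrt(2*o.cost)
E
python3 - <<'E'
from kin import *
np.set_printoptions(precision=3,suppress=True)
print(P,np.sqrt(best.cost)); 
for q,t,R in D: print(fk(q,P)[0]-t,np.abs(fk(q,P)[1]-R).max())
ax=np.array([.662,-.0322])
for cw in(60,55,50,47):
  for tilt in(0,10,20,30):
    for flip in(0,1):
      yaw=10.7-cw;y=np.radians(yaw);R=pose(yaw,tilt)
      if flip: R=R@np.diag([-1,-1,1])
      t=np.r_[ax-.132*np.array([np.cos(y),np.sin(y)]),.088]
      b=min((ik(t,R,q0) for q0 in([.2,.5,1.7,-.5,.8,2.6 if not flip else -.5],[.2,.5,1.7,0,1,2 if not flip else -1],[.2,.5,1.7,2.5,.8,0])),key=lambda a:a[1]);print(cw,tilt,flip,b[0],round(b[1],4))
E
```

```text
[ 0.068 -0.132  0.624  0.325  0.104  0.014  1.571] 0.05007565882782276
[-0.067 -0.014  0.003] 0.0005887602700411604
[ 0.004 -0.011 -0.001] 0.0011610163075272961
[-0.008  0.009 -0.001] 0.0005544711115001988
[ 0.004  0.001 -0.001] 0.0004317775652291911
60 0 0 [ 0.117  0.472  1.85  -0.     0.82   2.548] 0.0
60 0 1 [ 0.117  0.472  1.85  -0.     0.82  -0.593] 0.0
60 10 0 [ 0.149  0.462  1.88  -0.225  0.718  2.744] 0.0
60 10 1 [ 0.149  0.462  1.88  -0.225  0.718 -0.398] 0.0
60 20 0 [ 0.178  0.456  1.91  -0.493  0.656  2.98 ] 0.0043
60 20 1 [ 0.182  0.457  1.917 -0.51   0.65  -0.138] 0.0
60 30 0 [ 0.166  0.438  1.861 -0.599  0.689  2.98 ] 0.0546
60 30 1 [ 0.214  0.458  1.96  -0.839  0.632  0.173] 0.0
55 0 0 [ 0.105  0.461  1.874 -0.     0.806  2.449] 0.0
55 0 1 [ 0.105  0.461  1.874  0.     0.806 -0.693] 0.0
55 10 0 [ 0.136  0.45   1.908 -0.217  0.688  2.641] 0.0
55 10 1 [ 0.136  0.45   1.908 -0.217  0.688 -0.501] 0.0
55 20 0 [ 0.168  0.444  1.948 -0.511  0.601  2.915] 0.0
55 20 1 [ 0.168  0.444  1.948 -0.511  0.601 -0.227] 0.0
55 30 0 [ 0.164  0.426  1.916 -0.657  0.615  2.98 ] 0.0407
55 3
[... 243 characters left out ...]
.933 -0.206  0.659 -0.609] 0.0
50 20 0 [ 0.15   0.431  1.977 -0.505  0.552  2.816] 0.0
50 20 1 [ 0.15   0.431  1.977 -0.505  0.552 -0.326] 0.0
50 30 0 [ 0.158  0.415  1.969 -0.722  0.54   2.98 ] 0.0284
50 30 1 [ 0.182  0.429  2.03  -0.912  0.503  0.072] 0.0
47 0 0 [0.083 0.446 1.909 0.    0.787 2.287] 0.0
47 0 1 [ 0.083  0.446  1.909  0.     0.787 -0.855] 0.0
47 10 0 [ 0.109  0.432  1.947 -0.197  0.643  2.464] 0.0
47 10 1 [ 0.109  0.432  1.947 -0.197  0.643 -0.677] 0.0
47 20 0 [ 0.139  0.424  1.993 -0.497  0.524  2.751] 0.0
47 20 1 [ 0.139  0.424  1.993 -0.497  0.524 -0.391] 0.0
47 30 0 [ 0.152  0.41   1.999 -0.765  0.495  2.98 ] 0.0219
47 30 1 [ 0.17   0.421  2.048 -0.932  0.465  0.038] 0.0
```

Tilt 30° doesn't fit joint 6's range at the entry angle, but 20° does. I'll set the pot down in front-left, regrip at 20° and go on.

```bash
python3 -m creep '[{"translation":[-0.3,-0.2,0],"rot":[0,0,0.4],"fingers":1},{"translation":[-0.3,-0.2,0],"rot":[0,0,0.7],"fingers":1},{"translation":[-0.3,-0.2,0],"rot":[0,0,0.8],"fingers":1},{"translation":[-0.3,-0.3,0],"rot":[0,0,0.8],"fingers":1},{"translation":[-0.3,-0.3,0],"rot":[0,0,0.8],"fingers":1},{"translation":[-0.3,-0.3,0],"rot":[0,0,0.8],"fingers":1},{"translation":[-0.3,-0.3,0],"rot":[0,0,0.8],"fingers":1},{"translation":[-0.3,-0.3,0],"rot":[0,0,0.8],"fingers":1},{"translation":[0,0,0],"rot":[0,0,0],"fingers":1},{"translation":[0,0,0],"rot":[0,0,0],"fingers":1}]' 
python3 - <<'E'
from h import *
s=r.get_state();R=np.array(s['orientation']);print(np.array(s['q']),s['tool_pos'],'yaw',np.degrees(np.arctan2(R[1,0],R[0,0])),'tilt',np.degrees(np.arcsin(R[2,0])),'roll',np.degrees(np.arcsin(R[2,1])))
E
```

```text
time_s: 45.28
tool_pos: [0.4575, 0.0834, 0.1046]
orientation: [[0.906, -0.054, 0.42], [-0.041, -0.998, -0.04], [0.421, 0.02, -0.907]]
wrist_force: [0.6, -0.0, -3.8]
opening: 0.0133
grip_force: 60.0
[ 0.0955  0.257   2.276  -0.4228  0.197   2.1139] [0.4575 0.0834 0.1046] yaw -2.567045056034311 tilt 24.927331589712413 roll 1.1230178759457654
```

```bash
python3 -m creep '[{"translation":[0.5,0,0],"rot":[0,0,0],"fingers":1},{"translation":[0.6,0.1,0],"rot":[0,-0.2,0],"fingers":1},{"translation":[0,0,-0.5],"rot":[0,-0.2,0],"fingers":1},{"translation":[0,0,-0.8],"rot":[0,-0.2,0],"fingers":1},{"translation":[0,0,-0.8],"rot":[0,-0.2,0],"fingers":1},{"translation":[0,0,-0.5],"rot":[0,-0.2,0],"fingers":1},{"translation":[0,0,-0.3],"rot":[0,0,0],"fingers":1},{"translation":[0,0,0],"rot":[0,0,0],"fingers":1}]' 
python3 - <<'E'
from potfit import *
s=r.get_state();R=np.array(s['orientation']);print(np.array(s['q']),s['tool_pos'],'yaw',np.degrees(np.arctan2(R[1,0],R[0,0])),'tilt',np.degrees(np.arcsin(R[2,0])))
r.snapshot('wrist');k=r.cut_out('pot','wrist')[0]
print(fitphi(s,k['mask']))
E
```

```text
time_s: 45.95
tool_pos: [0.4881, 0.1033, 0.0799]
orientation: [[0.897, -0.068, 0.437], [-0.036, -0.996, -0.079], [0.441, 0.055, -0.896]]
wrist_force: [-0.3, 0.1, -2.9]
opening: 0.0135
grip_force: 60.0
[ 0.1882  0.363   2.2322 -0.9636  0.1959  2.7329] [0.4881 0.1033 0.0799] yaw -2.3197527964665356 tilt 26.171400286109737
(np.float64(4.06302560829389), np.float64(-3.6127251082112033), np.float64(-1.1747703385145738), np.float64(0.07185530282269115), array([0.6155, 0.0959, 0.0431]))
```

```bash
python3 -m creep '[{"translation":[-0.2,-0.2,0],"rot":[0.2,0.4,0],"fingers":1},{"translation":[-0.2,-0.2,0],"rot":[0.2,0.4,0],"fingers":1},{"translation":[0,0,0],"rot":[0.2,0.4,0],"fingers":1},{"translation":[0,0,-0.2],"rot":[0.2,0.4,0],"fingers":1},{"translation":[0,0,-0.3],"rot":[0,0,0],"fingers":1},{"translation":[0,0,0],"rot":[0,0,0],"fingers":1},{"translation":[0,0,0],"rot":[0,0,0],"fingers":1}]' 
python3 - <<'E'
from potfit import *
s=r.get_state();R=np.array(s['orientation']);print(np.array(s['q']),s['tool_pos'],'yaw',np.degrees(np.arctan2(R[1,0],R[0,0])),'tilt',np.degrees(np.arcsin(R[2,0])),'roll',np.degrees(np.arcsin(R[2,1])))
E
```

```text
time_s: 46.63
tool_pos: [0.4814, 0.0949, 0.0702]
orientation: [[0.934, -0.068, 0.351], [-0.056, -0.998, -0.042], [0.353, 0.019, -0.935]]
wrist_force: [0.3, -0.6, -2.9]
opening: 0.0138
grip_force: 60.0
[ 0.1156  0.3643  2.1942 -0.3465  0.2447  2.0729] [0.4814 0.0949 0.0702] yaw -3.4595715276454175 tilt 20.68260924175693 roll 1.112422160963362
```

```bash
python3 -m creep '[{"translation":[0,0,-0.2],"rot":[0.14,0.08,0],"fingers":1},{"translation":[0,0,-0.3],"rot":[0.14,0.09,0],"fingers":1},{"translation":[0,0,-0.2],"rot":[0,0,0],"fingers":1},{"translation":[0,0,-0.1],"rot":[0,0,0],"fingers":1},{"translation":[0,0,0],"rot":[0,0,0],"fingers":1}]' 
python3 -m creep '[{"translation":[0,0,0],"rot":[0,0,0],"fingers":1},{"translation":[0,0,0],"rot":[0,0,0],"fingers":1},{"translation":[0,0,-0.2],"rot":[0,0,0],"fingers":1},{"translation":[0,0,-0.2],"rot":[0,0,0],"fingers":1},{"translation":[0,0,-0.2],"rot":[0,0,0],"fingers":1},{"translation":[0,0,-0.2],"rot":[0,0,0],"fingers":1},{"translation":[0,0,-0.2],"rot":[0,0,0],"fingers":1},{"translation":[0,0,-0.2],"rot":[0,0,0],"fingers":1},{"translation":[0,0,0],"rot":[0,0,0],"fingers":1}]'  4
python3 - <<'E'
from potfit import *
s=r.get_state();R=np.array(s['orientation']);print(np.array(s['q']),s['tool_pos'],'yaw',np.degrees(np.arctan2(R[1,0],R[0,0])),'tilt',np.degrees(np.arcsin(R[2,0])),'roll',np.degrees(np.arcsin(R[2,1])))
I=r.snapshot('wrist');k=r.cut_out('pot','wrist')[0]
print(fitphi(s,k['mask']),k['bbox'])
J=r.snapshot('side')
cv2.imwrite('pics/v13.png',np.hstack([I[:420,160:480],cv2.resize(J[180:390,200:430],(460,420))]))
E
```

```text
time_s: 47.05
tool_pos: [0.4811, 0.0956, 0.0544]
orientation: [[0.938, -0.067, 0.341], [-0.063, -0.998, -0.023], [0.341, -0.0, -0.94]]
wrist_force: [-4.7, 0.7, 5.1]
opening: 0.0137
grip_force: 60.0
time_s: 47.8
tool_pos: [0.4855, 0.0979, 0.0391]
orientation: [[0.943, -0.071, 0.325], [-0.066, -0.997, -0.028], [0.326, 0.005, -0.945]]
wrist_force: [-3.6, -0.9, 0.1]
opening: 0.014
grip_force: 4.0
[ 0.1061  0.4405  2.1882 -0.3253  0.1964  2.0567] [0.4855 0.0979 0.0391] yaw -3.998502090703732 tilt 19.03014000282175 roll 0.29370935379407304
(np.float64(3.6007430400756735), np.float64(-5.147082354167207), np.float64(0.4221853363902289), np.float64(0.1019708654670094), array([0.6115, 0.0885, 0.0034])) [320.3, 186.4, 189.0, 372.9]
```

View pics/v13.png

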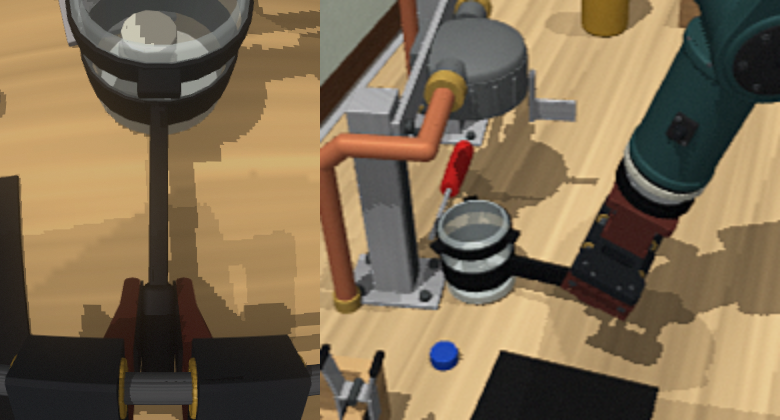

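The pot stands nearly flat with the tablets inside, close in front of the left post plate. I'll open so it settles, then regrip at 15°.

```bash
python3 -m creep '[{"translation":[0,0,0],"rot":[0,0,0],"fingers":0.65},{"translation":[0,0,0],"rot":[0,0,0],"fingers":0.65},{"translation":[0,0,0],"rot":[0,0.5,0],"fingers":0.65},{"translation":[0,0,0],"rot":[0,0.5,0],"fingers":0.65},{"translation":[-0.1,0,-0.25],"rot":[0,0,0],"fingers":0.65},{"translation":[-0.05,0,-0.25],"rot":[0,0,0],"fingers":0.65},{"translation":[0,0,0],"rot":[0,0,0],"fingers":0.65},{"translation":[0,0,0],"rot":[0,0,0],"fingers":0.65}]' 
python3 - <<'E'
from potfit import *
s=r.get_state();R=np.array(s['orientation']);print(np.array(s['q']),s['tool_pos'],'yaw',np.degrees(np.arctan2(R[1,0],R[0,0])),'tilt',np.degrees(np.arcsin(R[2,0])),'roll',np.degrees(np.arcsin(R[2,1])))
I=r.snapshot('wrist');k=r.cut_out('pot','wrist')[0]
print(fitphi(s,k['mask']),k['bbox'])
P=np.argwhere(k['mask'])[:,::-1]
for row in range(140,300,20):
    xs=P[P[:,1]==row][:,0]
    if len(xs): print(row,xs.min(),xs.max(),onz('wrist',(xs.mean(),row),.044,s)[:2])
E
```

```text
time_s: 48.62
tool_pos: [0.4818, 0.0978, 0.0291]
orientation: [[0.963, -0.071, 0.259], [-0.066, -0.997, -0.028], [0.26, 0.01, -0.966]]
wrist_force: [-0.8, 0.1, -0.1]
opening: 0.0309
grip_force: 0.0
[ 0.1002  0.46    2.147  -0.1944  0.282   1.9203] [0.4818 0.0978 0.0291] yaw -3.8931135859873662 tilt 15.060743725554413 roll 0.5764388131433508
(np.float64(0.05406813442733107), np.float64(-3.224902381842298), np.float64(0.37324963858370985), np.float64(0.1486724550144709), array([0.6117, 0.0883, 0.0013])) [321.8, 187.2, 207.8, 374.3]
140 310 330 [0.5563 0.0919]
160 309 329 [0.5479 0.0929]
180 310 329 [0.5397 0.0933]
200 310 329 [0.5316 0.0939]
220 310 329 [0.5235 0.0945]
240 310 328 [0.5154 0.0953]
260 309 329 [0.5072 0.0958]
280 305 333 [0.4989 0.0964]
```

```bash
python3 -m creep '[{"translation":[0,0,-0.08],"rot":[0,0,0],"fingers":0.65},{"translation":[0,0,0],"rot":[0,0,0],"fingers":1},{"translation":[0,0,0],"rot":[0,0,0],"fingers":1},{"translation":[0,0,0],"rot":[0,0,0],"fingers":1},{"translation":[0,0,0],"rot":[0,0,0],"fingers":1},{"translation":[0,0,0.3],"rot":[0,0,0],"fingers":1},{"translation":[0,0,0.7],"rot":[0,0,0],"fingers":1},{"translation":[0,0,0.9],"rot":[0,0,0],"fingers":1},{"translation":[0,0,0.8],"rot":[0,0,0],"fingers":1},{"translation":[0,0,0.3],"rot":[0,0,0],"fingers":1}]' 60
python3 -m creep '[{"translation":[0.2,0,0],"rot":[0,0,-0.5],"fingers":1},{"translation":[0.3,0,0],"rot":[0,0,-0.9],"fingers":1},{"translation":[0.3,0,0],"rot":[0,0,-0.9],"fingers":1},{"translation":[0.3,0,0],"rot":[0,0,-0.9],"fingers":1},{"translation":[0.3,0.1,0],"rot":[0,0,-0.9],"fingers":1},{"translation":[0.3,0.1,0],"rot":[0,0,-0.9],"fingers":1},{"translation":[0.3,0.1,0],"rot":[0,0,-0.9],"fingers":1},{"translation":[0.3,0,0],"rot":[0,0,-0.9],"fingers":1},{"translation":[0.3,0,0],"rot":[0,0,-0.9],"fingers":1},{"translation":[0,0,0],"rot":[0,0,-0.9],"fingers":1}]' 
python3 - <<'E'
from potfit import *
s=r.get_state();R=np.array(s['orientation']);print(np.array(s['q']),s['tool_pos'],'yaw',np.degrees(np.arctan2(R[1,0],R[0,0])),'tilt',np.degrees(np.arcsin(R[2,0])),'roll',np.degrees(np.arcsin(R[2,1])))
I=r.snapshot('wrist');k=r.cut_out('pot','wrist')[0]
print(fitphi(s,k['mask']),k['bbox'],s['opening'])
E
```

```text
time_s: 49.55
tool_pos: [0.4831, 0.0981, 0.09]
orientation: [[0.963, -0.071, 0.261], [-0.066, -0.997, -0.027], [0.262, 0.009, -0.965]]
wrist_force: [1.0, -0.3, -3.0]
opening: 0.0138
grip_force: 60.0
time_s: 50.38
tool_pos: [0.5357, 0.1042, 0.0879]
orientation: [[0.755, -0.624, 0.198], [-0.601, -0.781, -0.17], [0.261, 0.009, -0.965]]
wrist_force: [1.4, 0.4, -3.3]
opening: 0.0137
grip_force: 60.0
[ 0.205   0.4242  1.9104 -0.3387  0.6713  2.7011] [0.5357 0.1042 0.0879] yaw -38.502649891739196 tilt 15.13237112816422 roll 0.518233292079127
(np.float64(0.5977801176764691), np.float64(-4.065977536160235), np.float64(-0.015953889854594807), np.float64(0.15449852507374628), array([0.6366, 0.0236, 0.0589])) [318.8, 188.6, 209.8, 377.2] 0.013725995273615009
```

```bash
python3 -m creep '[{"translation":[0.3,-0.4,0],"rot":[0,0,0],"fingers":1},{"translation":[0.4,-0.8,0],"rot":[0,0,0],"fingers":1},{"translation":[0.37,-0.8,0],"rot":[0,0,0],"fingers":1},{"translation":[0.2,-0.5,0],"rot":[0,0,0],"fingers":1},{"translation":[0,-0.29,0],"rot":[0,0,0],"fingers":1},{"translation":[0,0,0],"rot":[0,0,0],"fingers":1},{"translation":[0,0,0],"rot":[0,0,0],"fingers":1}]' 
python3 - <<'E'
from potfit import *
s=r.get_state();R=np.array(s['orientation']);print(np.array(s['q']),s['tool_pos'],'yaw',np.degrees(np.arctan2(R[1,0],R[0,0])),'tilt',np.degrees(np.arcsin(R[2,0])),s['wrist_force'])
I=r.snapshot('wrist');k=r.cut_out('pot','wrist')[0]
print(fitphi(s,k['mask'])[4])
for n in('scene','side'):
    I=r.snapshot(n);cv2.imwrite(f'pics/g_{n}.png',I);k=r.cut_out('pot',n)
    if k and n=='side': print(k[0]['bbox'])
    print(n,[(round(m['conf'],2),m['uv']) for m in r.mark_of('pot',n)[:2]],proj(n,[.662,-.0322,.06]))
a=cv2.imread('pics/g_scene.png')[200:330,280:420];b=cv2.imread('pics/g_side.png')[170:310,210:370]
cv2.imwrite('pics/v14.png',np.hstack([cv2.resize(a,(431,400)),cv2.resize(b,(369,323)) if 0 else cv2.resize(b,None,fx=2.857,fy=2.857)[:400,:369]]))
E
```

```text
time_s: 51.07
tool_pos: [0.5595, 0.0478, 0.088]
orientation: [[0.757, -0.623, 0.197], [-0.599, -0.782, -0.17], [0.26, 0.01, -0.966]]
wrist_force: [-0.6, 0.1, -2.9]
opening: 0.0133
grip_force: 60.0
[ 0.0839  0.4317  1.8944 -0.3108  0.6522  2.5579] [0.5595 0.0478 0.088 ] yaw -38.35408224616167 tilt 15.078451262994445 [-0.5607  0.1336 -2.9336]
[ 0.664  -0.0353  0.0603]
scene [(0.16, [351.1, 310.9])] [347.7648 282.3453]
[292.9, 263.6, 61.5, 57.1]
side [(0.92, [278.1, 257.8])] [278.0551 260.6765]
```

View pics/v14.png

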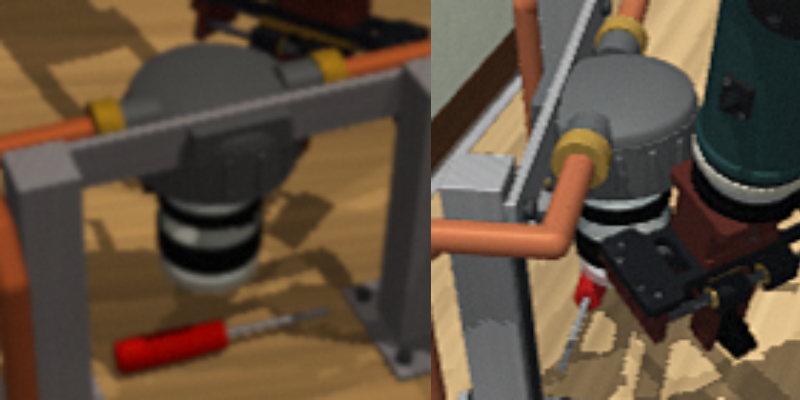

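The pot hangs under the head and clears the screwdriver. I'll check the centring numerically along image rows of the head and the pot.

```bash
python3 - <<'E'
from fit import *
I=cv2.imread('pics/g_scene.png').astype(int)
for row in (236,240,246,252,256): print(row,[tuple(I[row,c]) if 0 else int(I[row,c].sum()/3) for c in range(312,386)])
print([ (z,proj('scene',[.662,-.0322,z]).round(1)) for z in(.06,.14,.162,.2,.227)])
# side: per-row sat/gray
J=cv2.imread('pics/g_side.png').astype(int)
for row in (205,215,225): print(row,[int(J[row,c].sum()/3) for c in range(244,312)])
print([ (z,proj('side',[.662,-.0322,z]).round(1)) for z in(.06,.14,.162,.2,.227)])
a=np.linspace(0,2*np.pi,90)
for n in('scene','side'):
  for rad,z in((.061,.162),(.061,.227),(.038,.142),(.038,.06)):
    P=np.array([proj(n,[.662+rad*np.cos(t),-.0322+rad*np.sin(t),z]) for t in a]);print(n,rad,z,P.min(0).round(1),P.max(0).round(1))
E
```

```text
236 [99, 101, 99, 99, 97, 97, 95, 90, 84, 81, 83, 82, 82, 82, 82, 80, 78, 76, 74, 72, 70, 67, 66, 66, 66, 69, 70, 69, 72, 77, 81, 78, 84, 94, 103, 108, 104, 108, 112, 112, 112, 110, 111, 106, 95, 86, 85, 83, 76, 70, 68, 67, 68, 68, 69, 69, 69, 68, 70, 70, 69, 68, 63, 60, 61, 61, 59, 63, 64, 62, 61, 60, 62, 61]
240 [73, 82, 84, 85, 85, 84, 83, 84, 78, 64, 62, 65, 68, 68, 74, 83, 95, 104, 102, 104, 109, 112, 110, 110, 111, 109, 99, 89, 85, 83, 76, 71, 67, 68, 70, 68, 68, 70, 68, 71, 69, 70, 69, 71, 67, 68, 66, 66, 61, 55, 51, 49, 47, 43, 38, 39, 38, 35, 36, 37, 37, 36, 44, 56, 60, 62, 61, 61, 61, 59, 60, 60, 60, 59]
246 [94, 87, 83, 81, 75, 66, 63, 63, 61, 62, 60, 62, 60, 59, 60, 60, 61, 61, 60, 61, 61, 60, 61, 61, 62, 61, 58, 48, 37, 30, 28, 32, 36, 37, 36, 35, 35, 37, 38, 38, 44, 48, 52, 51, 52, 51, 50, 49, 47, 47, 45, 47, 44, 45, 49, 45, 40, 39, 36, 36, 37, 36, 38, 32, 30, 27, 22, 25, 57, 82, 93, 94, 96, 96]
252 [61, 60, 61, 60, 60, 60, 61, 60, 61, 59, 58, 61, 60, 59, 58, 60, 59, 59, 60, 58, 61, 60, 59, 59, 60, 52, 40, 31, 30, 33, 33, 32, 34, 36, 36, 35, 34, 34, 35, 35, 34, 40, 45, 
[... 1325 characters left out ...]
, 85, 89, 89, 79, 55, 49, 71, 103, 92, 63, 63, 62, 61, 63, 59, 64, 59, 59, 59, 61, 52, 50, 57, 56, 54, 53, 53, 52, 60, 60, 44, 44, 45, 31, 73, 146, 190, 157, 13, 35, 39, 51, 64, 59]
[(0.06, array([278.1, 260.7])), (0.14, array([276.3, 232.2])), (0.162, array([275.7, 223.8])), (0.2, array([274.8, 209. ])), (0.227, array([274.1, 198. ]))]
scene 0.061 0.162 [320.3 231.3] [376.2 266.3]
scene 0.061 0.227 [319.6 207.7] [377.6 241.8]
scene 0.038 0.142 [331.  244.4] [365.3 266.4]
scene 0.038 0.06 [331.4 271.4] [364.2 293.9]
side 0.061 0.162 [247.4 208.7] [303.9 240.5]
side 0.061 0.227 [244.6 183.5] [303.4 214. ]
side 0.038 0.142 [258.8 221.7] [293.6 241.7]
side 0.038 0.06 [261.4 250.6] [294.6 271.3]
```

The centring agrees within about 2 mm. Pushing up slowly and watching the force.

```bash
python3 -m creep '[{"translation":[0,0,0.3],"rot":[0,0,0],"fingers":1},{"translation":[0,0,0.4],"rot":[0,0,0],"fingers":1},{"translation":[0,0,0.3],"rot":[0,0,0],"fingers":1},{"translation":[0,0,0.2],"rot":[0,0,0],"fingers":1},{"translation":[0,0,0],"rot":[0,0,0],"fingers":1}]' 
python3 -m creep '[{"translation":[0,0,0.2],"rot":[0,0,0],"fingers":1},{"translation":[0,0,0.2],"rot":[0,0,0],"fingers":1},{"translation":[0,0,0.2],"rot":[0,0,0],"fingers":1},{"translation":[0,0,0],"rot":[0,0,0],"fingers":1}]' 
```

```text
time_s: 51.88
tool_pos: [0.5614, 0.0483, 0.1138]
orientation: [[0.757, -0.622, 0.201], [-0.599, -0.783, -0.169], [0.263, 0.008, -0.965]]
wrist_force: [0.4, 0.0, -3.1]
opening: 0.0135
grip_force: 60.0
time_s: 52.22
tool_pos: [0.5608, 0.0482, 0.1251]
orientation: [[0.757, -0.622, 0.2], [-0.598, -0.783, -0.17], [0.262, 0.009, -0.965]]
wrist_force: [-0.2, 1.3, -2.3]
opening: 0.0137
grip_force: 60.0
```

```bash
python3 -m creep '[{"translation":[0,0,0.15],"rot":[0,0,0],"fingers":1},{"translation":[0,0,0.15],"rot":[0,0,0],"fingers":1},{"translation":[0,0,0],"rot":[0,0,0],"fingers":1}]' 
python3 -m creep '[{"translation":[0,0,0.15],"rot":[0,0,0],"fingers":1},{"translation":[0,0,0.15],"rot":[0,0,0],"fingers":1},{"translation":[0,0,0],"rot":[0,0,0],"fingers":1},{"translation":[0,0,0],"rot":[0,0,0],"fingers":1}]' 
python3 - <<'E'
from potfit import *
s=r.get_state();R=np.array(s['orientation']);print(np.array(s['q']),s['tool_pos'],'yaw',np.degrees(np.arctan2(R[1,0],R[0,0])),'tilt',np.degrees(np.arcsin(R[2,0])),s['wrist_force'],s['moment'])
E
```

```text
time_s: 52.47
tool_pos: [0.5602, 0.0482, 0.1304]
orientation: [[0.757, -0.622, 0.198], [-0.599, -0.783, -0.17], [0.261, 0.01, -0.965]]
wrist_force: [-0.8, -0.7, -3.5]
opening: 0.0138
grip_force: 60.0
time_s: 52.8
tool_pos: [0.56, 0.0482, 0.1362]
orientation: [[0.757, -0.622, 0.198], [-0.599, -0.783, -0.17], [0.261, 0.01, -0.965]]
wrist_force: [0.6, 0.5, -4.3]
opening: 0.0138
grip_force: 60.0
[ 0.0846  0.3566  1.8521 -0.2718  0.7641  2.5066] [0.56   0.0482 0.1362] yaw -38.32402911519613 tilt 15.106005435308385 [ 0.6269  0.5093 -4.3242] [ 0.7556  0.6756 -0.0058]
```

```bash
python3 - <<'E'
import numpy as np
y=-38.3+np.r_[0,np.arange(1,13)*4]
p=-.130*np.c_[np.cos(np.radians(y)),np.sin(np.radians(y))]
print(np.round(np.diff(p,axis=0)/.02,2).tolist(),p[0]-p[-1])
E
```

```text
[[-0.27, -0.37], [-0.24, -0.38], [-0.22, -0.4], [-0.19, -0.41], [-0.16, -0.43], [-0.13, -0.44], [-0.1, -0.44], [-0.07, -0.45], [-0.03, -0.45], [-0.0, -0.45], [0.03, -0.45], [0.06, -0.45]] [0.02612052 0.10247489]
```

```bash
python3 -m creep '[{"translation":[-0.27,-0.37,0],"rot":[0,0,1],"fingers":1},{"translation":[-0.24,-0.38,0],"rot":[0,0,1],"fingers":1},{"translation":[-0.22,-0.4,0],"rot":[0,0,1],"fingers":1},{"translation":[-0.19,-0.41,0],"rot":[0,0,1],"fingers":1},{"translation":[0,0,0],"rot":[0,0,0],"fingers":1}]'
python3 -m creep '[{"translation":[-0.16,-0.43,0],"rot":[0,0,1],"fingers":1},{"translation":[-0.13,-0.44,0],"rot":[0,0,1],"fingers":1},{"translation":[-0.1,-0.44,0],"rot":[0,0,1],"fingers":1},{"translation":[-0.07,-0.45,0],"rot":[0,0,1],"fingers":1},{"translation":[0,0,0],"rot":[0,0,0],"fingers":1}]'
python3 - <<'E'
from h import *
s=r.get_state();R=np.array(s['orientation']);y=np.arctan2(R[1,0],R[0,0]);print(np.array(s['q']),s['tool_pos'],'yaw',np.degrees(y),'tilt',np.degrees(np.arcsin(R[2,0])),'C',np.array(s['tool_pos'])[:2]+.13*np.array([np.cos(y),np.sin(y)]),np.array(s['moment']))
E
```

```text
time_s: 53.22
tool_pos: [0.5401, 0.0158, 0.1357]
orientation: [[0.894, -0.381, 0.236], [-0.365, -0.925, -0.108], [0.259, 0.011, -0.966]]
wrist_force: [-0.3, 0.7, -4.8]
opening: 0.0135
grip_force: 60.0
time_s: 53.63
tool_pos: [0.5321, -0.0193, 0.1359]
orientation: [[0.96, -0.113, 0.257], [-0.107, -0.994, -0.039], [0.259, 0.01, -0.966]]
wrist_force: [0.7, 1.3, -4.5]
opening: 0.0139
grip_force: 60.0
[-0.1694  0.2816  1.9805  0.0085  0.6169  1.5071] [ 0.5321 -0.0193  0.1359] yaw -6.337685643614097 tilt 15.037654700436248 C [ 0.6613 -0.0336] [0.2285 0.9112 0.1593]
```

Turning smoothly, 17° to go.

```bash
python3 -m creep '[{"translation":[-0.03,-0.45,0],"rot":[0,0,1],"fingers":1},{"translation":[0,-0.45,0],"rot":[0,0,1],"fingers":1},{"translation":[0.03,-0.45,0],"rot":[0,0,1],"fingers":1},{"translation":[0,0,0],"rot":[0,0,0],"fingers":1}]'
python3 -m creep '[{"translation":[0.06,-0.45,0],"rot":[0,0,1],"fingers":1},{"translation":[0.03,-0.11,0],"rot":[0,0,0.25],"fingers":1},{"translation":[0,0,0],"rot":[0,0,0],"fingers":1},{"translation":[0,0,0],"rot":[0,0,0],"fingers":1}]'
python3 - <<'E'
from h import *
s=r.get_state();R=np.array(s['orientation']);y=np.arctan2(R[1,0],R[0,0]);print(np.array(s['q']),s['tool_pos'],'yaw',np.degrees(y),'tilt',np.degrees(np.arcsin(R[2,0])),'C',np.array(s['tool_pos'])[:2]+.13*np.array([np.cos(y),np.sin(y)]),np.array(s['moment']))
E
```

```text
time_s: 53.97
tool_pos: [0.5331, -0.0462, 0.1361]
orientation: [[0.961, 0.094, 0.26], [0.094, -0.995, 0.015], [0.26, 0.01, -0.965]]
wrist_force: [0.4, 1.0, -4.5]
opening: 0.0135
grip_force: 60.0
time_s: 54.3
tool_pos: [0.5334, -0.0545, 0.1357]
orientation: [[0.95, 0.178, 0.255], [0.174, -0.984, 0.04], [0.258, 0.007, -0.966]]
wrist_force: [-1.8, 6.2, -2.0]
opening: 0.0141
grip_force: 60.1
[-0.3114  0.2906  1.9657  0.1903  0.6597  0.9419] [ 0.5334 -0.0545  0.1357] yaw 10.371400924359387 tilt 14.956284534997945 C [ 0.6612 -0.0311] [0.9015 0.9065 0.7185]
```

```bash
python3 -m creep '[{"translation":[0,0.02,-0.1],"rot":[0,0,0],"fingers":1},{"translation":[0,0.02,-0.1],"rot":[0,0,0],"fingers":1},{"translation":[0,0,-0.1],"rot":[0,0,0],"fingers":1},{"translation":[0,0,0],"rot":[0,0,0],"fingers":1},{"translation":[0,0,0],"rot":[0,0,0],"fingers":1}]'
python3 -m creep '[{"translation":[0,0,-0.05],"rot":[0,0,0],"fingers":1},{"translation":[0,0,-0.05],"rot":[0,0,0],"fingers":1},{"translation":[0,0,0],"rot":[0,0,0],"fingers":1},{"translation":[0,0,0],"rot":[0,0,0],"fingers":1}]'
python3 - <<'E'
from h import *
s=r.get_state();R=np.array(s['orientation']);y=np.arctan2(R[1,0],R[0,0]);print(s['tool_pos'],'yaw',np.degrees(y),'C',np.array(s['tool_pos'])[:2]+.13*np.array([np.cos(y),np.sin(y)]),np.array(s['moment']))
I=r.snapshot('wrist');cv2.imwrite('pics/w15.png',I)
for k in r.mark_of('stop_arm','wrist')[:2]: print(k['conf'],k['uv'],proj('wrist',[.5537,-.0624,.133],s))
E
```

```text
time_s: 54.72
tool_pos: [0.5342, -0.0545, 0.1299]
orientation: [[0.949, 0.181, 0.257], [0.177, -0.983, 0.039], [0.26, 0.008, -0.966]]
wrist_force: [-0.5, 6.5, -3.8]
opening: 0.0135
grip_force: 60.0
time_s: 55.05
tool_pos: [0.5345, -0.0545, 0.1283]
orientation: [[0.949, 0.181, 0.258], [0.177, -0.983, 0.039], [0.261, 0.008, -0.965]]
wrist_force: [-1.8, 5.9, -1.7]
opening: 0.0141
grip_force: 60.1
[ 0.5345 -0.0545  0.1283] yaw 10.555594970476806 C [ 0.6623 -0.0307] [1.271  0.4015 0.8029]
0.77 [346.6, 275.6] [343.8894 275.5459]
```

```bash
cat > prof.py <<'E'
from h import *
def prof(I,s,ax=(.662,-.0322),yaw=10.7,xs=(-75,-90,-105),z=.144,ys=range(-30,26,1)):
    c,sn=np.cos(np.radians(yaw)),np.sin(np.radians(yaw))
    for x in xs:
        o=[]
        for y in ys:
            w=[ax[0]+(c*x-sn*y)/1000,ax[1]+(sn*x+c*y)/1000,z]
            u=proj('wrist',w,s);o.append(int(cv2.getRectSubPix(I,(1,1),tuple(map(float,u))).mean()))
        print(x,o)
E
python3 - <<'E'
from prof import *
s=r.get_state();I=cv2.imread('pics/w15.png');prof(I,s);print(proj('wrist',[.57,-.05,.144],s))
E
```

```text
-75 [91, 92, 91, 91, 92, 92, 91, 91, 93, 90, 93, 92, 93, 93, 84, 79, 78, 73, 127, 147, 159, 172, 131, 69, 66, 77, 76, 77, 62, 38, 38, 40, 40, 41, 40, 37, 49, 120, 120, 120, 121, 121, 121, 121, 122, 122, 122, 122, 123, 125, 124, 125, 124, 126, 126, 126]
-90 [79, 79, 80, 79, 93, 79, 80, 80, 79, 80, 79, 80, 81, 80, 81, 82, 126, 110, 113, 127, 133, 143, 110, 69, 116, 125, 125, 125, 103, 37, 38, 39, 40, 39, 40, 40, 56, 126, 125, 126, 126, 125, 126, 127, 127, 128, 129, 130, 130, 131, 134, 134, 136, 136, 137, 138]
-105 [133, 131, 114, 83, 84, 84, 84, 84, 84, 84, 84, 84, 84, 84, 84, 93, 132, 115, 113, 124, 130, 134, 104, 70, 119, 131, 132, 132, 98, 36, 38, 37, 38, 38, 38, 39, 59, 132, 133, 133, 133, 134, 133, 130, 125, 123, 123, 124, 123, 125, 124, 125, 126, 126, 128, 132]
[323.4506 235.1131]
```

The lugs have dropped: the pot's origin is at about .101 m, and the lever is parallel to the stop arm. Releasing and measuring again.

```bash
python3 -m creep '[{"translation":[0,0.05,0],"rot":[0,0,0],"fingers":1},{"translation":[0,0.05,-0.05],"rot":[0,0,0],"fingers":1},{"translation":[0,0,0],"rot":[0,0,0],"fingers":1}]'
python3 -m creep '[{"translation":[0,0,0],"rot":[0,0,0],"fingers":0.7},{"translation":[0,0,0],"rot":[0,0,0],"fingers":0.7},{"translation":[0,0,0],"rot":[0,0,0],"fingers":0.7},{"translation":[0,0,0],"rot":[0,0,0],"fingers":0.7}]'
python3 - <<'E'
from prof import *
s=r.get_state();print(s['tool_pos'],s['wrist_force']);I=r.snapshot('wrist');cv2.imwrite('pics/w16.png',I);prof(I,s)
r.snapshot('side');k=r.cut_out('pot','side');print([(a['conf'],a['bbox']) for a in k[:1]])
r.snapshot('wrist')
for k in r.mark_of('pot_grip','wrist')[:1]: print(k['uv'],onz('wrist',k['uv'],.132,s))
E
```

```text
time_s: 55.4
tool_pos: [0.5351, -0.0539, 0.1277]
orientation: [[0.949, 0.181, 0.26], [0.178, -0.983, 0.037], [0.262, 0.011, -0.965]]
wrist_force: [-6.1, 0.5, 4.2]
opening: 0.0141
grip_force: 60.0
time_s: 55.73
tool_pos: [0.5355, -0.0541, 0.1276]
orientation: [[0.948, 0.182, 0.26], [0.178, -0.983, 0.038], [0.263, 0.011, -0.965]]
wrist_force: [0.4, -0.5, 0.3]
opening: 0.0265
grip_force: 0.0
[ 0.5355 -0.0541  0.1276] [ 0.4005 -0.477   0.2996]
-75 [78, 83, 91, 82, 84, 79, 80, 94, 85, 85, 81, 79, 80, 80, 79, 79, 79, 74, 128, 152, 162, 175, 133, 70, 70, 78, 79, 78, 76, 36, 38, 39, 40, 42, 42, 42, 39, 120, 123, 123, 123, 123, 124, 123, 125, 126, 125, 125, 126, 127, 128, 129, 128, 129, 130, 130]
-90 [82, 81, 81, 81, 83, 93, 87, 82, 82, 82, 82, 81, 83, 82, 82, 83, 99, 118, 118, 130, 136, 147, 115, 72, 98, 127, 128, 127, 127, 39, 39, 40, 40, 41, 41, 41, 41, 124, 128, 129, 128, 129, 130, 129, 131, 132, 133, 134, 135, 137, 139, 139, 140, 142, 142, 143]
-105 [135, 140, 135, 96, 87, 87, 86, 87, 86, 86, 86, 86, 86, 85, 85, 85, 136, 115, 116, 128, 133, 136, 102, 71, 112, 135, 135, 135, 135, 42, 37, 38, 38, 40, 38, 39, 39, 122, 136, 136, 136, 137, 136, 133, 128, 125, 126, 126, 127, 127, 128, 128, 128, 131, 143, 142]
[(0.77, [307.7, 243.8, 87.6, 26.5])]
[316.5, 335.0] [ 0.5257 -0.055   0.132 ]
```

```bash
python3 -m creep '[{"translation":[0,0,0],"rot":[0,0,0],"fingers":1},{"translation":[0,0,0],"rot":[0,0,0],"fingers":1},{"translation":[0,0,0],"rot":[0,0,0],"fingers":1},{"translation":[0,0,0],"rot":[0,0,0],"fingers":1},{"translation":[0.01,-0.06,0],"rot":[0,0,0],"fingers":1},{"translation":[0.01,-0.06,0],"rot":[0,0,0],"fingers":1},{"translation":[0,0,0],"rot":[0,0,0],"fingers":1},{"translation":[0,0,0],"rot":[0,0,0],"fingers":1}]' 20
python3 - <<'E'
from prof import *
s=r.get_state();print(s['tool_pos'],s['wrist_force'],s['moment']);I=r.snapshot('wrist');prof(I,s,xs=(-75,-105),ys=range(-15,9))
E
python3 -m creep '[{"translation":[0.01,-0.1,0],"rot":[0,0,0.2],"fingers":1},{"translation":[0.01,-0.1,0],"rot":[0,0,0.2],"fingers":1},{"translation":[0,0,0],"rot":[0,0,0],"fingers":1},{"translation":[0,0,0],"rot":[0,0,0],"fingers":1}]'
python3 - <<'E'
from prof import *
s=r.get_state();print(s['tool_pos'],s['moment']);I=r.snapshot('wrist');prof(I,s,xs=(-75,-105),ys=range(-15,9))
E
```

```text
time_s: 56.65
tool_pos: [0.5346, -0.0546, 0.1271]
orientation: [[0.949, 0.183, 0.258], [0.179, -0.983, 0.041], [0.261, 0.007, -0.965]]
wrist_force: [1.6, 8.0, 1.5]
opening: 0.0141
grip_force: 20.0
[ 0.5346 -0.0546  0.1271] [1.5944 8.0188 1.4869] [ 1.3824 -0.1657  0.5752]
-75 [78, 79, 74, 125, 148, 161, 170, 132, 69, 71, 78, 76, 77, 63, 37, 39, 40, 37, 38, 39, 38, 66, 120, 121]
-105 [91, 132, 120, 113, 125, 130, 134, 105, 70, 120, 132, 133, 132, 94, 35, 37, 38, 38, 38, 39, 38, 73, 133, 133]
time_s: 57.03
tool_pos: [0.5346, -0.0559, 0.127]
orientation: [[0.944, 0.209, 0.255], [0.202, -0.978, 0.053], [0.261, 0.002, -0.965]]
wrist_force: [4.0, 21.4, 0.5]
opening: 0.0141
grip_force: 20.0
[ 0.5346 -0.0559  0.127 ] [ 3.7241 -0.8266  0.7217]
-75 [78, 78, 78, 124, 149, 159, 171, 128, 69, 72, 78, 76, 76, 37, 34, 36, 37, 39, 41, 38, 38, 109, 119, 120]
-105 [132, 132, 119, 113, 125, 130, 136, 105, 67, 132, 133, 133, 100, 35, 35, 36, 37, 37, 36, 37, 59, 133, 134, 134]
```

Something hard blocks the last 3 mm, possibly a finger against the stop arm. I'll open, back out 12 mm along the lever, and nudge from there.

```bash
python3 -m creep '[{"translation":[-0.02,0.2,0],"rot":[0,0,-0.35],"fingers":1},{"translation":[0,0,0],"rot":[0,0,0],"fingers":0.7},{"translation":[0,0,0],"rot":[0,0,0],"fingers":0.7},{"translation":[0,0,0],"rot":[0,0,0],"fingers":0.7},{"translation":[-0.3,-0.06,0],"rot":[0,0,0],"fingers":0.7},{"translation":[-0.29,-0.06,0],"rot":[0,0,0],"fingers":0.7},{"translation":[0,0,0],"rot":[0,0,0],"fingers":1},{"translation":[0,0,0],"rot":[0,0,0],"fingers":1},{"translation":[0,0,0],"rot":[0,0,0],"fingers":1},{"translation":[0,0,0],"rot":[0,0,0],"fingers":1}]' 20
python3 -m creep '[{"translation":[0.01,-0.06,0],"rot":[0,0,0],"fingers":1},{"translation":[0.01,-0.06,0],"rot":[0,0,0],"fingers":1},{"translation":[0,0,0],"rot":[0,0,0],"fingers":1},{"translation":[0,0,0],"rot":[0,0,0],"fingers":1}]' 
python3 - <<'E'
from prof import *
s=r.get_state();R=np.array(s['orientation']);print(s['tool_pos'],np.degrees(np.arctan2(R[1,0],R[0,0])),s['moment']);I=r.snapshot('wrist');prof(I,s,xs=(-75,-105),ys=range(-15,9))
E
```

```text
time_s: 57.92
tool_pos: [0.5218, -0.0576, 0.1268]
orientation: [[0.949, 0.187, 0.256], [0.182, -0.982, 0.041], [0.259, 0.008, -0.966]]
wrist_force: [-2.4, 4.7, 2.4]
opening: 0.0139
grip_force: 20.0
time_s: 58.25
tool_pos: [0.5219, -0.0582, 0.1266]
orientation: [[0.949, 0.187, 0.255], [0.181, -0.982, 0.044], [0.259, 0.005, -0.966]]
wrist_force: [-1.3, 12.9, 2.9]
opening: 0.0139
grip_force: 20.0
[ 0.5219 -0.0582  0.1266] 10.824171530971112 [2.3522 0.1209 0.8659]
-75 [85, 83, 81, 116, 139, 150, 160, 124, 65, 67, 71, 77, 81, 41, 34, 35, 36, 36, 37, 38, 37, 76, 117, 118]
-105 [131, 131, 114, 106, 120, 126, 131, 100, 66, 126, 129, 129, 126, 38, 37, 37, 37, 36, 38, 39, 34, 122, 125, 126]
```

The lever sits parallel to the stop arm within about 2–3 mm of nominal, at seat height. The pot is in its seats, and the clip will draw lever and arm together. Now I release, retreat and go to look at the clip.

```bash
python3 -m creep '[{"translation":[0,0.1,0],"rot":[0,0,0],"fingers":1},{"translation":[0,0,0],"rot":[0,0,0],"fingers":0.6},{"translation":[0,0,0],"rot":[0,0,0],"fingers":0.6},{"translation":[0,0,0],"rot":[0,0,0],"fingers":0.6},{"translation":[-0.25,-0.04,0.8],"rot":[0,0,0],"fingers":0.6},{"translation":[-0.25,-0.04,1],"rot":[0,0,0],"fingers":0.6},{"translation":[-0.25,-0.04,1],"rot":[0,0,0],"fingers":0.3},{"translation":[-0.2,0,1],"rot":[-0.18,0.98,0],"fingers":0.1},{"translation":[0,0,1],"rot":[-0.18,0.98,0],"fingers":0},{"translation":[0,0.5,1],"rot":[-0.18,0.98,0],"fingers":0}]'
python3 -m creep '[{"translation":[0,1,1],"rot":[-0.15,0.8,0],"fingers":0},{"translation":[0,1,1],"rot":[0,0,1],"fingers":0},{"translation":[0,1,1],"rot":[0,0,1],"fingers":0},{"translation":[0,1,0.5],"rot":[0,0,1],"fingers":0},{"translation":[0,1,0],"rot":[0,0,1],"fingers":0},{"translation":[0,1,0],"rot":[0,0,1],"fingers":0},{"translation":[0,1,0],"rot":[0,0,1],"fingers":0},{"translation":[0,1,0],"rot":[0,0,1],"fingers":0},{"translation":[0,1,0],"rot":[0,0,1],"fingers":0},{"translation":[0,1,0],"rot":[0,0,1],"fingers":0}]' >/dev/null
python3 -m creep '[{"translation":[0.5,1,0],"rot":[0,0,1],"fingers":0},{"translation":[0.5,1,0],"rot":[0,0,1],"fingers":0},{"translation":[0.5,1,0],"rot":[0,0,1],"fingers":0},{"translation":[0.5,1,0],"rot":[0,0,1],"fingers":0},{"translation":[0.5,1,0],"rot":[0,0,1],"fingers":0},{"translation":[0.5,0,0],"rot":[0,0,1],"fingers":0},{"translation":[0.5,0,0],"rot":[0,0,1],"fingers":0},{"translation":[0.5,0,0],"rot":[0,0,1],"fingers":0},{"translation":[0.5,0,0],"rot":[0,0,1],"fingers":0},{"translation":[0,0,0],"rot":[0,0,0],"fingers":0}]'
python3 - <<'E'
from h import *
s=r.get_state();I=r.snapshot('wrist');cv2.imwrite('pics/w17.png',I)
for t,z in(('clip',.091),('clip_mouth',.064),('tote',0)):
    for k in r.mark_of(t,'wrist')[:2]: print(t,round(k['conf'],2),k['uv'],onz('wrist',k['uv'],z,s))
k=r.cut_out('clip','wrist')
if k:
    k=k[0];print(k['conf'],k['bbox']);m=k['mask']&(I.max(2)<60);n,l,st,ce=cv2.connectedComponentsWithStats(m.astype(np.uint8))
    for i in range(1,n):
        if st[i,4]>20: print('dark',st[i],ce[i],onz('wrist',ce[i],.133,s))
print(s['tool_pos'],s['q'])
E
```

```text
time_s: 59.13
tool_pos: [0.5047, -0.0532, 0.2452]
orientation: [[0.981, 0.185, 0.055], [0.186, -0.983, -0.001], [0.054, 0.011, -0.998]]
wrist_force: [1.1, -0.5, -0.6]
opening: 0.0585
grip_force: 0.0
time_s: 60.8
tool_pos: [0.5967, 0.2485, 0.3129]
orientation: [[0.123, 0.992, 0.01], [0.992, -0.123, -0.002], [-0.001, 0.01, -1.0]]
wrist_force: [0.6, -0.4, 0.4]
opening: 0.0877
grip_force: 0.0
clip 0.84 [344.7, 125.6] [0.6347 0.3233 0.091 ]
clip 0.41 [392.4, 84.3] [0.687  0.3603 0.091 ]
clip_mouth 0.89 [343.4, 126.2] [0.6354 0.3221 0.064 ]
tote 0.64 [392.3, 84.1] [0.707  0.3673 0.    ]
tote 0.23 [345.4, 123.9] [0.643 0.323 0.   ]
0.95 [348.6, 128.6, 63.6, 41.4]
dark [369 109  12  26 199] [374.2663 121.5276] [0.6578 0.3253 0.133 ]
dark [318 122  13  26 191] [324.377  134.7539] [0.6128 0.3184 0.133 ]
[0.5967 0.2485 0.3129] [ 0.2906  0.3684  1.3058 -0.005   1.4589  0.4141]
```

```bash
python3 -m creep '[{"translation":[0.4,0.74,-0.5],"rot":[0,0,0.8],"fingers":0},{"translation":[0.4,0.74,-1],"rot":[0,0,0.8],"fingers":0},{"translation":[0.4,0.74,-1],"rot":[0,0,0.8],"fingers":0},{"translation":[0.4,0.74,-1],"rot":[0,0,0.8],"fingers":0},{"translation":[0.33,0.71,-1],"rot":[0,0,0.75],"fingers":0},{"translation":[0,0,0],"rot":[0,0,0],"fingers":0},{"translation":[0,0,0],"rot":[0,0,0],"fingers":0}]'
python3 - <<'E'
from h import *
s=r.get_state();I=r.snapshot('wrist');cv2.imwrite('pics/w18.png',I)
k=r.cut_out('clip','wrist')
if k:
    k=k[0];print(k['conf'],k['bbox']);m=k['mask']&(I.max(2)<60);n,l,st,ce=cv2.connectedComponentsWithStats(m.astype(np.uint8))
    for i in range(1,n):
        if st[i,4]>40: print('dark',st[i],ce[i],onz('wrist',ce[i],.133,s))
print(s['tool_pos'],proj('wrist',[.6578,.3253,.133],s),proj('wrist',[.6128,.3184,.133],s))
E
```

```text
time_s: 61.63
tool_pos: [0.6319, 0.3222, 0.2219]
orientation: [[-0.15, 0.989, 0.005], [0.989, 0.15, -0.002], [-0.002, 0.005, -1.0]]
wrist_force: [0.4, -0.9, -1.1]
opening: 0.0881
grip_force: 0.0
0.87 [321.9, 236.4, 77.8, 58.1]
dark [307 209   5  10  47] [309.1277 213.4255] [0.623  0.3446 0.133 ]
dark [284 230  11  35 330] [288.5545 246.8727] [0.6124 0.3193 0.133 ]
dark [351 230  11  35 336] [355.881  246.5446] [0.6577 0.3263 0.133 ]
[0.6319 0.3222 0.2219] [355.7012 247.8636] [288.902  248.1706]
```

```bash
python3 -m creep '[{"translation":[0.15,0,-1],"rot":[0,0,0],"fingers":0.15},{"translation":[0,0,-1],"rot":[0,0,0],"fingers":0.15},{"translation":[0,0,-1],"rot":[0,0,0],"fingers":0.15},{"translation":[0,0,-1],"rot":[0,0,0],"fingers":0.15},{"translation":[0,0,-0.67],"rot":[0,0,0],"fingers":0.15},{"translation":[0,0,0],"rot":[0,0,0],"fingers":0.15},{"translation":[0,0,0],"rot":[0,0,0],"fingers":0.15}]' 18
python3 -m creep '[{"translation":[0,0,0],"rot":[0,0,0],"fingers":0.3},{"translation":[0,0,0],"rot":[0,0,0],"fingers":0.4},{"translation":[0,0,0],"rot":[0,0,0],"fingers":0.5},{"translation":[0,0,0],"rot":[0,0,0],"fingers":0.6},{"translation":[0,0,0],"rot":[0,0,0],"fingers":1},{"translation":[0,0,0],"rot":[0,0,0],"fingers":1},{"translation":[0,0,0],"rot":[0,0,0],"fingers":1},{"translation":[0,0,0],"rot":[0,0,0],"fingers":1}]' 18
python3 - <<'E'
from h import *
s=r.get_state();I=r.snapshot('wrist');cv2.imwrite('pics/w19.png',I);print(s['tool_pos'])
for k in r.cut_out('clip','wrist')[:1]: print(k['conf'],k['bbox'])
E
```

```text
time_s: 62.32
tool_pos: [0.6362, 0.3217, 0.1305]
orientation: [[-0.15, 0.989, 0.008], [0.989, 0.15, -0.0], [-0.002, 0.008, -1.0]]
wrist_force: [0.0, 1.3, 0.9]
opening: 0.0746
grip_force: 0.0
time_s: 62.98
tool_pos: [0.6361, 0.3222, 0.1297]
orientation: [[-0.151, 0.989, 0.008], [0.989, 0.151, -0.0], [-0.001, 0.008, -1.0]]
wrist_force: [-0.7, 0.1, 0.1]
opening: 0.0273
grip_force: 18.0
[0.6361 0.3222 0.1297]
0.77 [313.6, 287.2, 77.1, 99.7]
```

Fully pinched at 27 mm. Lifting and measuring the clip in hand.

```bash
python3 -m creep '[{"translation":[0,0,0.3],"rot":[0,0,0],"fingers":1},{"translation":[0,0,0.7],"rot":[0,0,0],"fingers":1},{"translation":[0,0,1],"rot":[0,0,0],"fingers":1},{"translation":[0,0,1],"rot":[0,0,0],"fingers":1},{"translation":[0,0,1],"rot":[0,0,0],"fingers":1},{"translation":[0,0,1],"rot":[0,0,0],"fingers":1},{"translation":[-0.5,0,1],"rot":[0,0,0],"fingers":1},{"translation":[-0.5,0,0],"rot":[0,0,0],"fingers":1},{"translation":[0,0,0],"rot":[0,0,0],"fingers":1},{"translation":[0,0,0],"rot":[0,0,0],"fingers":1}]'
python3 - <<'E'
from h import *
s=r.get_state();T=np.array(s['tool_pos']);print(T,s['opening'])
ry={}
for n in('scene','side','wrist'):
    I=r.snapshot(n);cv2.imwrite(f'pics/c_{n}.png',I)
    for t in('clip','clip_mouth'):
        k=r.mark_of(t,n)[:2];print(n,t,[(round(a['conf'],2),a['uv']) for a in k],proj(n,T-[0,0,.04 if t=='clip' else .067],s))
        if k: ry[(n,t)]=ray(n,k[0]['uv'],s)
    k=r.cut_out('clip',n)[:1];print([(a['conf'],a['bbox']) for a in k])
for t in('clip','clip_mouth'):
    L=[v for (n,u),v in ry.items() if u==t]
    if len(L)>1: x,e=tri(L);print(t,x-T,e)
E
```

```text
time_s: 63.92
tool_pos: [0.615, 0.322, 0.249]
orientation: [[-0.151, 0.988, 0.007], [0.989, 0.151, -0.001], [-0.002, 0.007, -1.0]]
wrist_force: [0.5, 0.7, -1.2]
opening: 0.0276
grip_force: 18.0
[0.615 0.322 0.249] 0.02761521053305814
scene clip [(0.95, [496.7, 210.2])] [497.6523 203.4197]
scene clip_mouth [(0.66, [494.7, 217.1])] [495.3378 213.1555]
[(0.68, [496.4, 205.2, 21.2, 36.0])]
side clip [(0.81, [224.5, 330.5])] [220.0416 329.0251]
side clip_mouth [(0.78, [220.8, 345.3])] [222.1765 341.1414]
[(0.93, [225.8, 326.4, 35.4, 46.0])]
wrist clip [(0.87, [314.5, 269.0])] [317.73   276.5049]
wrist clip_mouth [(0.81, [326.3, 255.9])] [317.4343 258.7436]
[(0.73, [312.8, 286.6, 78.9, 98.3])]
clip [ 0.     -0.0036 -0.0542] [0.0052, 0.0059, 0.0023]
clip_mouth [ 0.0043 -0.0006 -0.0765] [0.0014, 0.0015, 0.0017]
```

```bash
python3 -m creep '[{"translation":[-0.4,-0.3,0.5],"rot":[0,0,-0.6],"fingers":1},{"translation":[-0.6,-0.7,0.5],"rot":[0,0,-1],"fingers":1},{"translation":[-0.6,-0.9,0.5],"rot":[0,0,-1],"fingers":1},{"translation":[-0.6,-0.9,0.5],"rot":[0,0,-1],"fingers":1},{"translation":[-0.24,-0.9,0],"rot":[0,0,-1],"fingers":1},{"translation":[0,-0.9,0],"rot":[0,0,-1],"fingers":1},{"translation":[0,-0.9,0],"rot":[0,0,-1],"fingers":1},{"translation":[0,-0.9,0],"rot":[0,0,-1],"fingers":1},{"translation":[0,-0.9,0],"rot":[0,0,-1],"fingers":1},{"translation":[0,-0.9,0],"rot":[0,0,-1],"fingers":1}]' >/dev/null
python3 -m creep '[{"translation":[0,-0.9,0],"rot":[0,0,-1],"fingers":1},{"translation":[0,-0.9,0],"rot":[0,0,-1],"fingers":1},{"translation":[0,-0.9,0],"rot":[0,0,-1],"fingers":1},{"translation":[0,-0.9,0],"rot":[0,0,-1],"fingers":1},{"translation":[0,-0.9,0],"rot":[0,0,-1],"fingers":1},{"translation":[0,-0.9,0],"rot":[0,0,-1],"fingers":1},{"translation":[0,-0.9,0],"rot":[0,0,-1],"fingers":1},{"translation":[0,-0.9,0],"rot":[0,0,-1],"fingers":1},{"translation":[0,-0.9,0],"rot":[0,0,-1],"fingers":1},{"translation":[0,-0.9,0],"rot":[0,0,-1],"fingers":1}]' 
python3 -m creep '[{"translation":[0,-0.8,0],"rot":[0,0,-1],"fingers":1},{"translation":[0,-0.67,0],"rot":[0,0,-1],"fingers":1},{"translation":[0,0,0],"rot":[0,0,-0.4],"fingers":1},{"translation":[0,0,0],"rot":[0,0,0],"fingers":1},{"translation":[0,0,0],"rot":[0,0,0],"fingers":1}]' 
python3 - <<'E'
from prof import *
s=r.get_state();T=np.array(s['tool_pos']);R=np.array(s['orientation']);print(T,s['opening'],np.degrees(np.arctan2(R[1,0],R[0,0])))
I=r.snapshot('wrist');cv2.imwrite('pics/w20.png',I)
for t in('clip','clip_mouth','stop_arm'):
    print(t,[(round(a['conf'],2),a['uv']) for a in r.mark_of(t,'wrist')[:2]])
print('catch',proj('wrist',[.5663,-.0533,.136],s),'stop',proj('wrist',[.5537,-.0624,.133],s),'pin',proj('wrist',T-[0,0,.048],s))
prof(I,s,xs=(-80,-100,-110),ys=range(-30,20))
E
```

```text
time_s: 66.18
tool_pos: [0.5673, -0.0227, 0.29]
orientation: [[0.939, 0.343, 0.002], [0.343, -0.939, -0.008], [-0.001, 0.008, -1.0]]
wrist_force: [0.5, -0.0, -0.7]
opening: 0.0275
grip_force: 18.0
time_s: 66.6
tool_pos: [0.5673, -0.0513, 0.2899]
orientation: [[0.983, 0.186, 0.0], [0.186, -0.983, -0.008], [-0.001, 0.008, -1.0]]
wrist_force: [-0.1, -1.0, 0.0]
opening: 0.0274
grip_force: 18.0
[ 0.5673 -0.0513  0.2899] 0.02741619946271538 10.703744297101924
clip [(0.79, [315.4, 270.0])]
clip_mouth [(0.6, [326.0, 259.8])]
stop_arm [(0.66, [329.2, 237.0])]
catch [318.6858 222.1821] stop [326.281  236.8604] pin [317.5644 270.123 ]
-80 [105, 105, 105, 105, 105, 104, 104, 104, 105, 131, 153, 152, 152, 152, 152, 151, 151, 137, 117, 124, 127, 133, 125, 118, 141, 143, 132, 130, 104, 52, 36, 37, 38, 38, 37, 37, 64, 116, 132, 133, 133, 133, 133, 134, 133, 133, 133, 133, 133, 134]
-100 [102, 102, 101, 100, 101, 100, 101, 101, 100, 99, 99, 111, 148, 147, 147, 148, 147, 129, 114, 121, 125, 129, 122, 115, 141, 148, 147, 145, 105, 42, 35, 35, 36, 37, 38, 37, 62, 137, 137, 137, 138, 138, 138, 138, 139, 139, 138, 127, 125, 126]
-110 [103, 103, 103, 102, 103, 96, 94, 93, 89, 92, 109, 133, 152, 152, 152, 151, 149, 124, 98, 97, 100, 105, 97, 129, 135, 127, 91, 37, 31, 32, 32, 30, 32, 33, 33, 32, 32, 36, 72, 130, 136, 137, 137, 137, 137, 137, 137, 138, 137, 137]
```

```bash
cat > chk.py <<'E'
from potfit import *
c,sn=np.cos(np.radians(10.7)),np.sin(np.radians(10.7))
W=lambda x,y,z:[.662+(c*x-sn*y)/1000,-.0322+(sn*x+c*y)/1000,z]
def line(I,s,y,z,xs): return [int(cv2.getRectSubPix(I,(1,1),tuple(map(float,proj('wrist',W(x,y,z),s)))).mean()) for x in xs]
def sidefit(mask):
    # pot+lever silhouette in side view: params x,y,z offsets from seat, yaw
    from scipy.optimize import minimize
    a=np.linspace(0,2*np.pi,40,False)
    def ren(v):
        yy=np.radians(10.7+v[3]);d=np.array([np.cos(yy),np.sin(yy),0]);e=np.array([-d[1],d[0],0]);o=np.array(W(v[0],v[1],.1+v[2]/1000));m=np.zeros((480,640),np.uint8);up=np.array([0,0,1.])
        def f(P):cv2.fillConvexPoly(m,cv2.convexHull(np.round(np.array([proj('side',p) for p in P])*16).astype(np.int32)),1,shift=4)
        f([o+.038*(np.cos(t)*d+np.sin(t)*e)+z*up for t in a for z in(0,.082)])
        f([o-q*d+w*e+z*up for q in(.03,.12) for w in(-.004,.004) for z in(.02,.044)])
        f([o-q*d+w*e+z*up for q in(.118,.166) for w in(-.007,.007) for z in(.018,.046)])
        return m.astype(bool)
    return ren
E
python3 - <<'E'
from chk import *
s=r.get_state();I=cv2.imread('pics/w20.png')
for y in(2,8.5,-3.5): print(y,line(I,s,y,.144,range(-60,-175,-3)))
J=r.snapshot('side');cv2.imwrite('pics/s21.png',J);k=r.cut_out('pot','side');print([(round(a['conf'],2),a['bbox']) for a in k[:2]])
ren=sidefit(None)
for v in([0,0,0,0],[5,3,0,0],[5,3,-20,0]):
    m=ren(v);ys,xs=np.where(m);print(v,xs.min(),xs.max(),ys.min(),ys.max(), (m&k[0]['mask']).sum()/k[0]['mask'].sum())
P=np.argwhere(k[0]['mask'])[:,::-1];print(P.min(0),P.max(0))
e=cv2.Canny(ren([0,0,0,0]).astype(np.uint8)*255,50,100);A=cv2.resize(J[170:300,210:410],None,fx=4,fy=4,interpolation=cv2.INTER_CUBIC);E=cv2.resize(e[170:300,210:410],None,fx=4,fy=4,interpolation=cv2.INTER_NEAREST);E=cv2.erode(E,np.ones((3,3)));A[E>0]=(0,255,0);cv2.imwrite('pics/v15.png',A)
E
```

```text
2 [78, 76, 77, 75, 63, 36, 37, 38, 37, 37, 38, 36, 37, 37, 33, 32, 32, 31, 32, 32, 32, 39, 39, 45, 44, 42, 42, 43, 42, 43, 43, 42, 42, 42, 30, 63, 132, 128, 128]
8.5 [77, 78, 77, 76, 61, 136, 131, 134, 141, 150, 152, 147, 137, 135, 140, 141, 134, 56, 41, 35, 34, 33, 37, 85, 99, 83, 85, 76, 79, 88, 86, 76, 64, 28, 27, 77, 130, 128, 129]
-3.5 [77, 76, 76, 75, 61, 131, 135, 133, 132, 134, 140, 138, 150, 148, 146, 141, 134, 55, 43, 31, 33, 36, 41, 40, 41, 41, 41, 41, 45, 44, 42, 43, 38, 37, 28, 62, 134, 130, 128]
[(0.65, [307.1, 243.2, 93.9, 27.9]), (0.41, [344.4, 154.1, 28.1, 91.9])]
[0, 0, 0, 0] 257 352 207 257 0.9640287769784173
[5, 3, 0, 0] 255 350 207 258 0.9624300559552358
[5, 3, -20, 0] 256 350 215 265 0.6682653876898481
[261 232] [354 258]
```

View pics/v15.png

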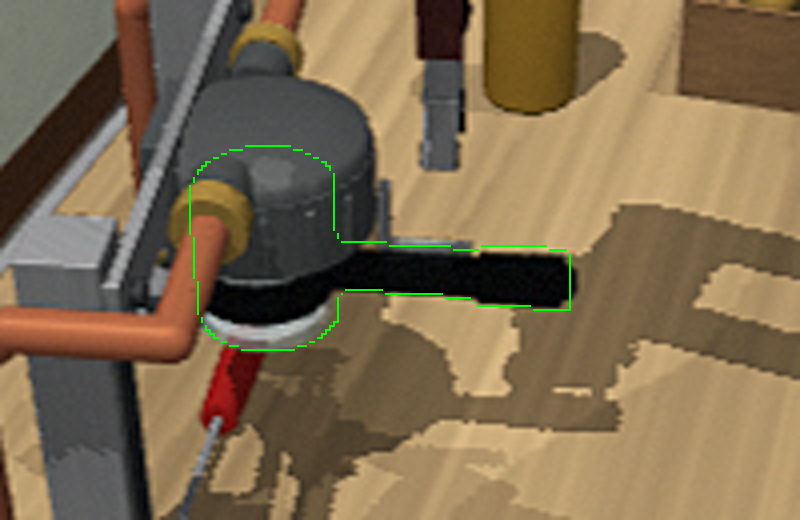

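The overlay matches the seated pose closely: underside at the outline's bottom, lever along the arm at the right height. So the pot is locked. Now lowering the clip over lever and arm.

```bash
python3 -m creep '[{"translation":[-0.05,-0.1,-0.5],"rot":[0,0,0],"fingers":1},{"translation":[0,0,-0.8],"rot":[0,0,0],"fingers":1},{"translation":[0,0,-0.8],"rot":[0,0,0],"fingers":1},{"translation":[0,0,-0.4],"rot":[0,0,0],"fingers":1},{"translation":[0,0,0],"rot":[0,0,0],"fingers":1},{"translation":[0,0,0],"rot":[0,0,0],"fingers":1}]'
python3 - <<'E'
from chk import *
s=r.get_state();T=np.array(s['tool_pos']);print(T)
ry={'clip':[],'clip_mouth':[]}
for n in('side','wrist'):
    I=r.snapshot(n)
    for t in ry:
        k=r.mark_of(t,n)[:1]
        if k: ry[t].append(ray(n,k[0]['uv'],s));print(n,t,round(k[0]['conf'],2),k[0]['uv'])
    k=r.cut_out('clip',n)[:1];print([(round(a['conf'],2),a['bbox']) for a in k])
for t in ry:
    if len(ry[t])>1: x,e=tri(ry[t]);print(t,x-T,e)
print('side proj of TCP-.083',proj('side',T-[0,0,.083]),proj('side',T-[0,0,.075]))
E
```

```text
time_s: 67.4
tool_pos: [0.566, -0.0532, 0.2393]
orientation: [[0.983, 0.185, -0.001], [0.185, -0.983, -0.008], [-0.003, 0.008, -1.0]]
wrist_force: [-0.1, -0.8, -0.8]
opening: 0.0278
grip_force: 18.0
[ 0.566  -0.0532  0.2393]
side clip 0.84 [322.0, 212.5]
side clip_mouth 0.59 [323.5, 221.2]
[(0.84, [325.1, 220.3, 9.4, 23.5])]
wrist clip 0.77 [313.9, 274.8]
wrist clip_mouth 0.7 [325.1, 258.5]
[(0.55, [312.2, 286.6, 78.6, 100.5])]
clip [-0.0016  0.0016 -0.0423] [0.0008, 0.0008]
clip_mouth [-0.0021 -0.006  -0.0695] [0.0017, 0.0017]
side proj of TCP-.083 [321.0258 228.05  ] [321.0465 224.9853]
```

```bash
python3 -m creep '[{"translation":[0,0,-0.3],"rot":[0,0,0],"fingers":1},{"translation":[0,0,-0.3],"rot":[0,0,0],"fingers":1},{"translation":[0,0,0],"rot":[0,0,0],"fingers":1}]'
python3 -m creep '[{"translation":[0,0,-0.3],"rot":[0,0,0],"fingers":1},{"translation":[0,0,-0.3],"rot":[0,0,0],"fingers":1},{"translation":[0,0,-0.35],"rot":[0,0,0],"fingers":1},{"translation":[0,0,0],"rot":[0,0,0],"fingers":1},{"translation":[0,0,0],"rot":[0,0,0],"fingers":1}]'
```

```text
time_s: 68.05
tool_pos: [0.5653, -0.053, 0.2262]
orientation: [[0.983, 0.185, -0.002], [0.185, -0.983, -0.008], [-0.004, 0.007, -1.0]]
wrist_force: [-0.7, 0.8, -1.2]
opening: 0.0273
grip_force: 18.0
time_s: 68.47
tool_pos: [0.5658, -0.0531, 0.208]
orientation: [[0.983, 0.185, -0.001], [0.185, -0.983, -0.008], [-0.003, 0.007, -1.0]]
wrist_force: [-0.5, -1.2, -0.1]
opening: 0.0275
grip_force: 18.0
```

```bash
python3 -m creep '[{"translation":[0,0,0],"rot":[0,0,0],"fingers":0.62},{"translation":[0,0,0],"rot":[0,0,0],"fingers":0.56},{"translation":[0,0,0],"rot":[0,0,0],"fingers":0.5},{"translation":[0,0,0],"rot":[0,0,0],"fingers":0.45},{"translation":[0,0,0],"rot":[0,0,0],"fingers":0.4},{"translation":[0,0,0],"rot":[0,0,0],"fingers":0.35},{"translation":[0,0,0],"rot":[0,0,0],"fingers":0.25},{"translation":[0,0,0],"rot":[0,0,0],"fingers":0.15},{"translation":[0,0,0],"rot":[0,0,0],"fingers":0.1},{"translation":[0,0,0],"rot":[0,0,0],"fingers":0.1}]'
python3 - <<'E'
from chk import *
s=r.get_state();T=np.array(s['tool_pos']);print(T)
I=r.snapshot('wrist');cv2.imwrite('pics/w22.png',I);J=r.snapshot('side');cv2.imwrite('pics/s22.png',J)
k=r.cut_out('clip','wrist')[:1];print([(round(a['conf'],2),a['bbox']) for a in k])
if k:
    m=k[0]['mask']&(I.max(2)<60);n,l,st,ce=cv2.connectedComponentsWithStats(m.astype(np.uint8))
    for i in range(1,n):
        if st[i,4]>60: print('dark',st[i],ce[i],onz('wrist',ce[i],.205,s))
ry={'clip':[],'clip_mouth':[]}
for n in('side','wrist'):
    for t in ry:
        a=r.mark_of(t,n)[:1]
        if a: ry[t].append(ray(n,a[0]['uv'],s))
for t in ry:
    if len(ry[t])>1: x,e=tri(ry[t]);print(t,x,e)
prof(I,s) if 'prof' in globals() else None
print(s['wrist_force'])
E
```

```text
time_s: 69.3
tool_pos: [0.5663, -0.0531, 0.2088]
orientation: [[0.983, 0.185, 0.0], [0.185, -0.983, -0.008], [-0.001, 0.008, -1.0]]
wrist_force: [-0.6, 0.4, 0.1]
opening: 0.0781
grip_force: 0.0
[ 0.5663 -0.0531  0.2088]
[(0.63, [320.2, 288.6, 111.9, 101.8])]
dark [296 241  11  21 176] [300.0739 251.1023] [ 0.5923 -0.0401  0.205 ]
dark [333 241   9  20 136] [337.2353 250.6618] [ 0.5955 -0.0561  0.205 ]
dark [310 256  17  41 554] [318.8357 276.657 ] [ 0.5818 -0.0505  0.205 ]
dark [266 287  19  50 773] [275.4411 311.4411] [ 0.5603 -0.0337  0.205 ]
dark [355 287  19  49 765] [364.0902 310.3608] [ 0.5683 -0.0747  0.205 ]
clip [ 0.5653 -0.0531  0.1656] [0.0015, 0.0015]
clip_mouth [ 0.5674 -0.0557  0.1422] [0.0019, 0.0019]
[-0.6244  0.3754  0.1413]
```

The clip has closed on about 18 mm, so both lever and arm are inside, with the pin at about 0.165 m. Retreating straight up and verifying.

```bash
python3 -m creep '[{"translation":[0,0,0.5],"rot":[0,0,0],"fingers":0.05},{"translation":[0,0,1],"rot":[0,0,0],"fingers":0},{"translation":[0,0,1],"rot":[0,0,0],"fingers":0},{"translation":[0,0,1],"rot":[0,0,0],"fingers":0},{"translation":[0,0,1],"rot":[0,0,0],"fingers":0},{"translation":[-0.5,0,1],"rot":[0,0,0],"fingers":0},{"translation":[-1,0,0],"rot":[0,0,0],"fingers":0},{"translation":[-1,0,0],"rot":[0,0,0],"fingers":0},{"translation":[-1,0,0],"rot":[0,0,0],"fingers":0},{"translation":[0,0,0],"rot":[0,0,0],"fingers":0}]'
python3 - <<'E'
from chk import *
s=r.get_state()
I=r.snapshot('wrist');J=r.snapshot('side');S=r.snapshot('scene')
ry={'clip':[],'clip_mouth':[],'pot_grip':[]}
for n in('side','wrist'):
    for t in ry:
        a=r.mark_of(t,n)[:1]
        if a: ry[t].append(ray(n,a[0]['uv'],s))
for t in ry:
    if len(ry[t])>1: x,e=tri(ry[t]);print(t,x,e)
print('catch pin nominal',W(-98,-4,.163),'grip nominal',W(-142,0,.132))
k=r.cut_out('clip','wrist')[:1];m=k[0]['mask']&(I.max(2)<60);n,l,st,ce=cv2.connectedComponentsWithStats(m.astype(np.uint8))
for i in range(1,n):
    if st[i,4]>60: print('dark',st[i],onz('wrist',ce[i],.205,s))
k=r.cut_out('pot','side');print([(round(a['conf'],2),a['bbox']) for a in k[:1]])
for y in(2,-3.5,-9.5): print(y,line(I,s,y,.145,range(-100,-175,-3)))
from prof import prof
prof(I,s,xs=(-112,-117,-130,-150),z=.146,ys=range(-16,16))
for t,n in(('gas_bottle','scene'),('screwdriver','scene'),('tab1','side')): print(t,[(round(a['conf'],2),a['uv']) for a in r.mark_of(t,n)[:3]])
E
```

```text
time_s: 70.48
tool_pos: [0.493, -0.0529, 0.3197]
orientation: [[0.983, 0.185, -0.001], [0.185, -0.983, -0.008], [-0.003, 0.008, -1.0]]
wrist_force: [0.9, 0.7, -0.8]
opening: 0.0876
grip_force: 0.0
clip [ 0.5661 -0.055   0.1694] [0.0029, 0.0029]
clip_mouth [ 0.565  -0.0573  0.1395] [0.0021, 0.0021]
pot_grip [ 0.5242 -0.0564  0.1331] [0.0015, 0.0015]
catch pin nominal [np.float64(0.5664466124002681), np.float64(-0.05432577949396103), 0.163] grip nominal [np.float64(0.5224689828908067), np.float64(-0.05856465938475196), 0.132]
dark [303 121  38  36 639] [ 0.5644 -0.0404  0.205 ]
dark [362 120  12  36 373] [ 0.5701 -0.0746  0.205 ]
[(0.92, [310.4, 243.0, 93.3, 27.8])]
2 [72, 70, 71, 57, 29, 34, 31, 33, 35, 35, 34, 34, 35, 33, 35, 34, 34, 34, 34, 34, 35, 32, 33, 115, 113]
-3.5 [56, 57, 56, 57, 101, 47, 28, 27, 32, 33, 33, 31, 33, 33, 32, 33, 33, 33, 34, 35, 35, 33, 33, 117, 113]
-9.5 [75, 72, 67, 51, 98, 131, 133, 132, 129, 130, 133, 135, 125, 121, 121, 119, 123, 122, 119, 118, 116, 117, 115, 117, 114]
-112 [96, 117, 129, 124, 107, 105, 103, 102, 104, 108, 109, 110, 108, 92, 50, 31, 29, 28, 29, 29, 29, 36, 82, 116, 117, 117, 116, 114, 103, 62, 36, 32]
-117 [114, 123, 130, 131, 131, 131, 131, 132, 132, 132, 129, 78, 34, 27, 28, 28, 30, 28, 29, 32, 31, 31, 31, 29, 41, 86, 119, 118, 116, 114, 101, 73]
-130 [114, 131, 131, 132, 133, 133, 132, 134, 134, 134, 103, 52, 31, 33, 33, 32, 34, 34, 34, 34, 35, 35, 35, 33, 54, 97, 124, 124, 124, 115, 111, 110]
-150 [123, 123, 123, 123, 123, 123, 123, 122, 122, 117, 83, 41, 33, 33, 34, 33, 33, 33, 34, 35, 34, 34, 34, 32, 67, 106, 119, 120, 121, 121, 120, 122]
gas_bottle [(0.78, [164.8, 312.8])]
screwdriver [(0.98, [353.0, 311.4])]
tab1 [(0.56, [263.3, 360.0]), (0.48, [344.2, 194.4])]
```

```bash
python3 -c "
from workcell import r
print(r.job_done())"
```

```text
the job is handed in; nothing more can be done
None
```

I handed the job in at about 70 s of robot time: the four white tablets found are in the pot, the pot is seated in the feeder, the clip is closed over lever and stop arm, and the bottle and screwdriver haven't moved; the lever stands about 2 mm wide of its nominal 3 mm gap to the arm.

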